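Stand the measuring cylinder on the balance

TASK

Flip the hasp off its staple and swing it right over so it hangs down the front of the glassware case, then raise the lid until it stands open by itself. Lift out the measuring cylinder with the blue foot and set it upright in the middle of the balance pan, holding it until its foot is down rather than dropping it; then let go, move clear and watch a couple of seconds that it stands still without wobbling. Leave the lid open, and leave the yellow-footed cylinder, the tip box and the pipette where they are.

Things in the scene. Friction and masses are not known exactly. Their poses are not given: they have to be found in the camera images.
- case: grey open-topped box fixed to the bench, 165 (x) x 250 (y) x 128 mm high, walls 6 mm. Origin: centre of underside; x from the front (hasp) to the back (lid hinge), z up. Two bays at y = +52 and -52 mm, each with V-saddles under a cylinder's barrel, 22-38 and 114-130 mm from its foot's underside; between them the barrel's sides are free for fingers and 40 mm below is clear. Foot centre at x -47, z 21 mm
- hasp (a joint): hasp angle (rad): 0 lying flat on the lid over its staple; 1.57 upright; 3.14 level in front of the case; 4.0 at its stop, hanging down the front. It turns freely: let go before about 1.2 it falls shut, past about 1.5 it falls clear
- hasp_tab (a point): middle of the red pull tab on the free end of the steel hasp strap (24 mm wide, 3 mm thick). The tab is 12 mm wide (y), 16 mm along the strap (x) and stands 30 mm up from the strap; this point is 23 mm above the lid's top, 46 mm along x and 20 mm along z from the hasp's hinge. Axes: x from the hinge to the free end, y the hinge line, z up the tab
- hasp_hinge (a point): hinge pin of the hasp, at the case's top front edge; the hinge line is y (parallel to the case's y), 6 mm in front of the case, 4 mm above the lid's top
- lid (a joint): lid angle (rad): 0 shut, grows as the front edge rises, stop at 1.9. The hinge is stiff: the lid stays where it is left and takes about 4 N at the handle to lift. The lid must stay shut until the hasp is clear
- lid_handle (a point): middle of the black bar handle on the shut lid's top: round bar 10 mm thick, 60 mm long along y, centre line 30 mm above the lid, a post at each end. From the hinge line it lies 145 mm toward the front and 38 mm along the lid's normal, 40 mm to +y of the middle. Axes are the lid's (the case's when shut). Lid: green tinted plate, 165 x 250 x 8 mm
- lid_hinge (a point): middle of the lid's hinge line, at the back top edge of the case, on the lid's underside; the line is y (parallel to the case's y)
- cyl_blue: measuring cylinder, 140 mm high, 56 to 112 g: round blue foot 34 mm across, 6 mm thick then tapering to the barrel 12 mm up; glass barrel 18 mm thick, lip 22 mm over the top 4 mm. Origin: centre of the foot's underside; z runs up the barrel to the mouth. Starts in either bay, z sloping up along case +x, 48 degrees off vertical. The one to stand on the balance
- cyl_yellow: measuring cylinder, 140 mm high, 56 to 112 g: round yellow foot 34 mm across, 6 mm thick then tapering to the barrel 12 mm up; glass barrel 18 mm thick, lip 22 mm over the top 4 mm. Origin: centre of the foot's underside; z runs up the barrel to the mouth. Starts in either bay, z sloping up along case +x, 48 degrees off vertical. To be left alone
- balance: white laboratory balance fixed to the bench, housing 220 (x) x 160 (y) x 40 mm high; origin at the centre of its underside, z up, its display at the front (-x)
- balance_pan (a point): centre of the top face of the balance's flat round steel pan, 110 mm across, 50 mm above the bench; z up. The pan does not move
- tip_box: box of pipette tips, 85 x 120 x 58 mm, grey below and yellow above, loose on the bench; origin at the centre of its underside; to be left alone
- pipette: blue and white micropipette lying along its x on the bench, about 210 mm long (140 mm to +x, 70 mm to -x of its origin) and 28 mm thick; origin on its underside; to be left alone

How it is judged (in metres and radians):
On the way, in this order (a step that is already met when the one before it is completed fails the run):
1. the hasp is flipped off its staple and swung clear down the front (hasp angle over 2.6 rad) (value of joint hasp above 2.6 rad), for 0.1 s.
2. the lid is raised until it stands open (lid angle over 1.3 rad) (value of joint lid above 1.3 rad), for 0.1 s.
3. the blue-footed cylinder is lifted out of the case in the gripper (foot higher than 130 mm over the bench) (contact force between the fingers and cyl_blue above 0.3 N and height (world z) of cyl_blue above 0.13 m), for 0.05 s.
4. the cylinder is set down on the pan while still held: foot centre within 30 mm of the pan's centre and within 5 mm of its surface, less than 0.14 rad off upright (contact force between the fingers and cyl_blue above 0.3 N and horizontal distance between cyl_blue and balance_pan below 0.03 m and z of cyl_blue in the frame of balance_pan below 0.005 m and angle between cyl_blue's own z axis and vertical below 0.14 rad).
5. let go, the cylinder stands upright on the pan, still and without wobble for 1 s (horizontal distance between cyl_blue and balance_pan below 0.03 m and z of cyl_blue in the frame of balance_pan between -0.004 and 0.004 m and angle between cyl_blue's own z axis and vertical below 0.035 rad and angular speed of cyl_blue below 0.15 rad/s and linear speed of cyl_blue below 0.02 m/s and contact force between each of the fingers, the arm and cyl_blue below 0.05 N), for 1 s.
At the end, for the whole second after the job is handed in: Blue-footed cylinder stands untouched on the pan: foot centre within 30 mm of its centre and 4 mm of its surface, under 0.035 rad off upright, at rest (0.15 rad/s, 20 mm/s); lid open (over 1.3 rad), hasp clear (over 2.6 rad); the other loose things within 20 mm of their starts (all of step 5 and value of joint lid above 1.3 rad and value of joint hasp above 2.6 rad and distance of each of cyl_yellow, tip_box, pipette from where it was at the start of the episode below 0.02 m).
It fails at once if the lid is raised (over 0.1 rad) while the hasp is not yet swung clear (value of joint lid above 0.1 rad and value of joint hasp below 2.4 rad).
It fails at once if the yellow-footed cylinder is moved more than 20 mm (distance of cyl_yellow from where it was at the start of the episode above 0.02 m).
It fails at once if the tip box or the pipette is moved more than 20 mm (distance of any of tip_box, pipette from where it was at the start of the episode above 0.02 m).
It also fails if it takes over 72 s, if anything falls off the work surface, if the arm or the gripper's body presses on something with over 40 N, if the wrist force passes 120 N, or if a joint passes its speed limit or range.

ROBOT

A 6-joint arm with a two-finger parallel gripper is mounted at the origin on the work surface. World frame = base frame: x ahead of the robot, y to its left, z up, the work surface at z = 0. Lengths are in mm, angles in degrees, forces in N, time in s.
With the tool pointing down it reaches from about 350 to 850 mm from the base axis. Payload 8.1 kg.
Tool frame: the origin (TCP) lies midway between the tips of the shut fingers; the grasp point (between the pads) lies 19 mm behind it; x points along the fingers, z is the direction in which the jaws open and shut, and the axes are right-handed (so a half turn about x gives the same grasp; the last joint's range is limited). The gripper opens to 85 mm and grips with 20 to 120 N. Pads are 22 mm wide; open, the fingers measure 114 mm over their backs; the gripper's body (76 mm by 85 mm) begins 54 mm behind the grasp point. The pads swing forward as they close: fully open they stand 13 mm farther back than shut.
Start: joints at [-68.892, 7.471, 85.268, -0, 87.261, -4.893], TCP at [263.05, -539.268, 231.292] pointing down, gripper open.
Joint ranges: [-169.43, 169.43], [-51.17, 129.36], [1.28, 143.12], [-76.62, 256.62], [0, 156.53], [-152.29, 152.29]. Speed limits (degrees/s): [136.94, 136.94, 159.86, 180, 180, 180].

INTERFACE

Orientations are given as [roll, pitch, yaw] about the fixed x, y, z axes, in that order (R = Rz(yaw) Ry(pitch) Rx(roll)).
In Python, from bench import r gives the robot as it stands. The module is installed in compiled form; this text tells all that it offers.
- The arm moves only by the tool servo_tool, never from a script. Its argument "commands" is a list that holds one entry, the list of rows, each a list of 7 numbers: the closure in counts, from 0 (fully open) to 255 (shut), then the shift along the tool's x, y, z in cm, then the turn, a rotation vector about the tool's x, y, z in degrees. A call has 1 to 8 rows; each row is the pose to reach, as a shift and turn from the pose commanded when the call began, along the tool's axes at that moment; what a row does not reach only later rows make up. A row lasts 1/10 s, in which the tool goes at most 50 mm and 8.59 degrees, less where a joint would pass 70% of its speed; a pose out of reach is approached as far as the arm can. A call with a gripper value outside its range is refused whole. The fingers move at their own pace and stop on an object; "force" is the grip in N (left out, the last holds). Time passes only in rows, so rows that repeat a pose let the fingers close. It gives the time, the measured TCP pose, the force and the opening at its end, in the units of the state.
- r.sense(): the state, without advancing time (a new reading comes with each control period).
- r.snapshot(name): name is "side" or "top"; returns (picture, depth): 384x512x3 uint8, red, green, blue; 384x512 float32, mm along the optical axis (not along the pixel's ray), 0 where there is no reading.
- r.calibration(name): a dict with "fx", "fy", "cx", "cy" (pixels), "dist" ([k1, k2, p1, p2, k3] as OpenCV has them; the pictures are not rectified), "pose" (4x4, takes a point from camera to world coordinates). Camera axes: x right, y down, z forward; pixel columns grow to the right and rows downward; lengths in mm; the calibration is good to about 2 mm. A picture is of the moment at which its call begins. calibration takes no time and is no camera call.
- r.hand_in(): hands the job in, once; it reports no verdict.
The state is a dict: "time": time; "joint_pos": joint angles; "qd": joint speeds; "joint_efforts": joint torques, N m; "tool_pos": TCP position; "tcp_rot": TCP orientation; "ft_force": force on the tool from outside, world axes, zero at the start; "wrist_torque": the same for the moment, N m; "finger_gap": finger opening in mm.
Only numpy, scipy, OpenCV 4.12 (cv2) and the standard library are available. Lean on these libraries where they do the work, as an engineer would, in place of code of your own. Each camera call takes 0.05 s, during which the arm holds its last target.

## Working session

There is one attempt and no reset: what is moved stays moved. The work goes in short steps, Python scripts to look and compute and a tool call to move; the robot and the scene stay as the last step left them, time stands still between calls to the robot, and variables do not carry over. Pictures are saved under pics/ and viewed, and the job is handed in when it is done.

Besides the shell and the picture viewer there is one more tool, called after "Call:" by a JSON object that holds its "fn" and its "kwargs". servo_tool: Moves the arm, as the interface text tells. Its arguments: {"type":"object","properties":{"commands":{"type":"array","items":{"type":"array","items":{"type":"array","items":{"type":"number"}}}},"force":{"type":"number"}},"required":["commands"]}

```bash
mkdir -p pics
python3 - <<'E'
from bench import r
import cv2,numpy as np
print(r.sense())
for n in ("side","top"):
    p,d=r.snapshot(n); cv2.imwrite(f"pics/{n}0.png",p[:,:,::-1]); np.savez(f"{n}0.npz",p=p,d=d)
    print(n,r.calibration(n))
E
```

```text
{'time': 0.0, 'joint_pos': array([-6.88927675e+01,  7.51577854e+00,  8.53298797e+01, -2.02960979e-03,
        8.72623609e+01, -4.89224188e+00]), 'qd': array([-0.00855362, -0.01592351,  0.04208472, -0.00196168, -0.00686471,
       -0.00658052]), 'joint_efforts': array([ 2.33198756e-03, -5.69398856e+01, -5.00548875e+01,  1.21062055e-05,
        1.49312324e-02, -2.32357860e-05]), 'tool_pos': array([ 262.83115925, -538.74582095,  230.23170072]), 'tcp_rot': array([176.18285612,  89.89196188, 112.18242934]), 'ft_force': array([ 0.16120674, -0.48037781, -0.1367347 ]), 'wrist_torque': array([-0.02719422,  0.0142552 , -0.03684817]), 'finger_gap': 85.36908620906414}
side {'fx': 350.470132462434, 'fy': 350.470132462434, 'cx': 252.57918128170962, 'cy': 192.99192980788004, 'dist': array([-0.09570604,  0.        ,  0.        ,  0.        ,  0.        ]), 'pose': array([[ 9.68702721e-01, -1.19579662e-01,  2.17521822e-01,
         4.53759049e+02],
       [-2.47210317e-01, -5.43865037e-01,  8.01933838e-01,
        -7.35940531e+02],
       [ 2.24075368e-02, -8.30609130e-01, -5.56404867e-01,
         5.59168337e+02],
       [ 0.00000000e+00,  0.00000000e+00,  0.00000000e+00,
         1.00000000e+00]])}
top {'fx': 353.63538783432824, 'fy': 353.63538783432824, 'cx': 259.85418575274036, 'cy': 184.45223052707203, 'dist': array([-0.03747095,  0.        ,  0.        ,  0.        ,  0.        ]), 'pose': array([[-2.35754345e-02, -9.97611405e-01,  6.49282891e-02,
         5.34515107e+02],
       [-9.99709287e-01,  2.38536789e-02,  3.51343494e-03,
        -1.02623253e+02],
       [-5.05382133e-03, -6.48265828e-02, -9.97883747e-01,
         1.07734208e+03],
       [ 0.00000000e+00,  0.00000000e+00,  0.00000000e+00,
         1.00000000e+00]])}
```

View pics/side0.png

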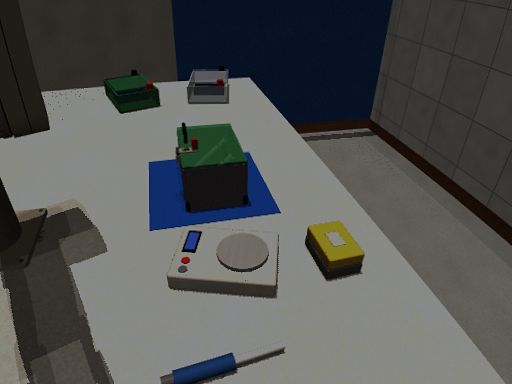

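View pics/top0.png

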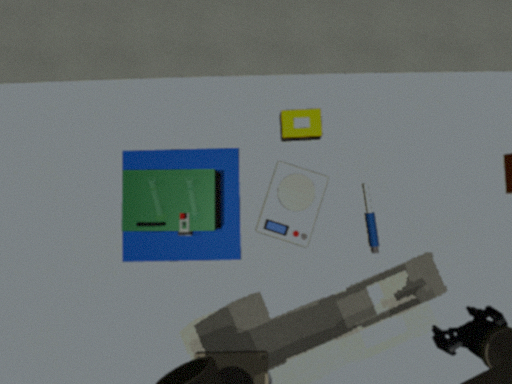

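```bash
cat > h.py <<'E'
import numpy as np,cv2
from bench import r
from scipy.spatial.transform import Rotation as Ro
def ray(n,uv):
    c=r.calibration(n);K=np.array([[c['fx'],0,c['cx']],[0,c['fy'],c['cy']],[0,0,1.]])
    q=cv2.undistortPoints(np.array(uv,float).reshape(-1,1,2),K,c['dist']).reshape(-1,2)
    P=c['pose'];return P[:3,3],np.c_[q,np.ones(len(q))]@P[:3,:3].T
def plane(n,uv,z):
    o,d=ray(n,uv);return o+d*((z-o[2])/d[:,2])[:,None]
def dep(n,uv,d):
    o,dr=ray(n,uv);return np.array([o+v*d[int(round(q[1])),int(round(q[0]))] for v,q in zip(dr,np.atleast_2d(uv))])
def tri(uvs,uvt):
    o1,d1=ray('side',[uvs]);o2,d2=ray('top',[uvt]);A=[];b=[]
    for o,d in((o1,d1[0]),(o2,d2[0])):
        d=d/np.linalg.norm(d);M=np.eye(3)-np.outer(d,d);A.append(M);b.append(M@o)
    X=np.linalg.solve(sum(A),sum(b));e=[np.linalg.norm(m@X-q) for m,q in zip(A,b)];return X,e
def tcp():
    s=r.sense();return s['tool_pos'],Ro.from_euler('xyz',s['tcp_rot'],degrees=True)
def show(n,box,name,k=6):
    p,d=r.snapshot(n);save(p,box,name,k);return p,d
def save(p,box,name,k):
    x0,y0,x1,y1=box;cv2.imwrite(f'pics/{name}.png',cv2.resize(p[y0:y1,x0:x1,::-1],None,fx=k,fy=k,interpolation=cv2.INTER_CUBIC))
E
python3 - <<'E'
from h import *
s=np.load('side0.npz');t=np.load('top0.npz')
save(np.clip(s['p']*1.8,0,255).astype(np.uint8),(165,115,265,215),'s0c',6)
save(np.clip(t['p']*1.8,0,255).astype(np.uint8),(115,145,245,265),'t0c',5)
# lid top heights by depth
for n,z in(('top',t),('side',s)):
    hsv=cv2.cvtColor(z['p'],cv2.COLOR_RGB2HSV)
    g=cv2.inRange(hsv,(45,80,40),(85,255,255))
    red=cv2.inRange(hsv,(0,120,60),(8,255,255))|cv2.inRange(hsv,(172,120,60),(180,255,255))
    for nm,m in(('green',g),('red',red)):
        nn,l,st,ce=cv2.connectedComponentsWithStats(m)
        for i in range(1,nn):
            if st[i,4]>6:
                print(n,nm,st[i],ce[i].round(1), dep(n,[ce[i]],z['d'])[0].round())
                if nm=='green': c=max(cv2.findContours((l==i).astype(np.uint8),0,2)[0],key=cv2.contourArea);print(cv2.minAreaRect(c), cv2.approxPolyDP(c,4,True).reshape(-1,2).tolist())
E
```

```text
top green [ 122  169   94   62 5385] [168.4 198.9] [563. 146. 135.]
((168.5, 199.49998474121094), (60.99999237060547, 92.99998474121094), 90.0) [[214, 170], [123, 171], [122, 229], [178, 230], [180, 211], [190, 213], [190, 230], [214, 229]]
top green [183 223   3   5  12] [184.2 225.4] [492. 102. 147.]
((184.0, 225.0), (4.0, 2.0), 90.0) [[185, 223], [183, 227]]
top red [180 213   5   6  26] [181.9 215.7] [518. 102. 171.]
top red [294 231   4   5  18] [295.5 233.2] [ 457. -199.   41.]
side green [103  74  46  22 456] [126.8  82.5] [294. 978.  83.]
((126.21621704101562, 84.29730224609375), (18.08388900756836, 44.058929443359375), 80.53767395019531) [[148, 81], [140, 74], [107, 80], [108, 84], [103, 79], [116, 95], [115, 90]]
side green [153  85   5   4   7] [154.6  86.7] [421. 892.  79.]
((154.70001220703125, 86.90000915527344), (5.0, 1.0), 36.869895935058594) [[153, 85], [157, 88]]
side green [ 177  124   70   44 2153] [210.4 145.5] [565. 126. 135.]
((211.3855743408203, 144.18386840820312), (40.80254364013672, 66.40160369873047), 85.03025817871094) [[246, 159], [229, 124], [185, 126], [186, 144], [177, 128], [179, 147], [191, 146], [190, 138], [198, 138], [197, 152], [180, 154], [182, 167]]
side red [217  79   6   2  11] [219.7  79.5] [715. 854. 105.]
side red [146  82   7   3  14] [149.3  83.1] [400. 872. 103.]
side red [191 138   6   3  12] [193.6 138.7] [519.  99. 172.]
side red [181 257   9   6  44] [185.  259.7] [ 458. -200.   41.]
```

View pics/s0c.png

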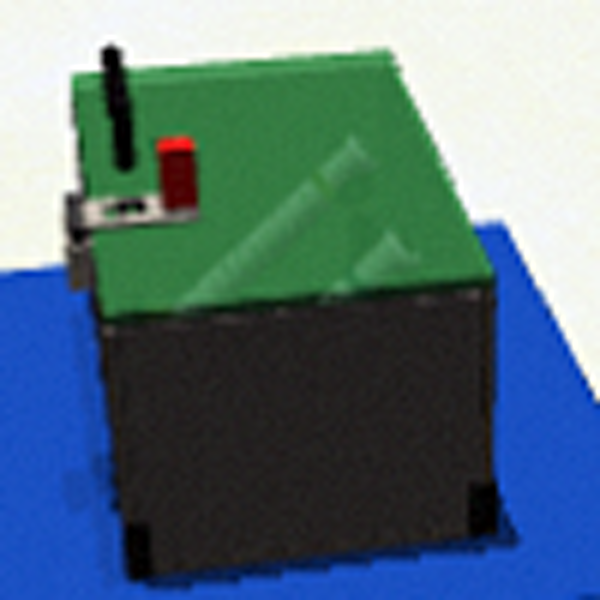

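View pics/t0c.png

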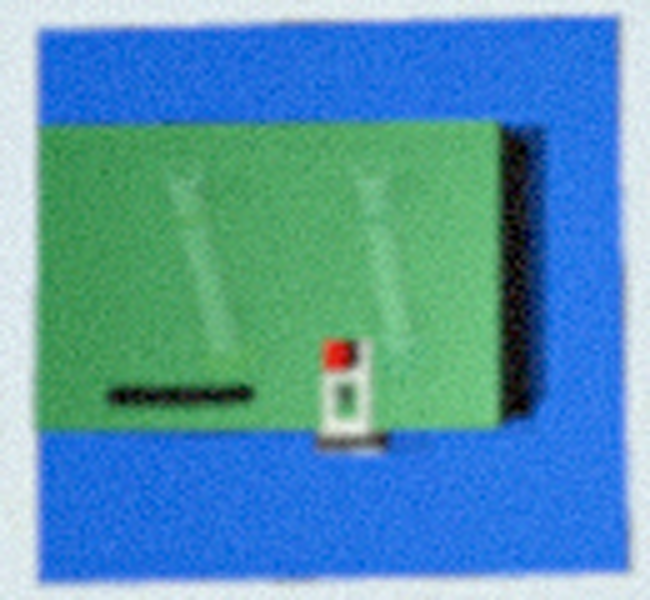

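Run:
```python
from h import *
t=np.load('top0.npz');s=np.load('side0.npz')
hsv=cv2.cvtColor(t['p'],cv2.COLOR_RGB2HSV);g=cv2.inRange(hsv,(45,80,40),(85,255,255))
# edges
def fit(pts):
    X=plane('top',pts,136);vx,vy,x,y=cv2.fitLine(X[:,:2].astype(np.float32),cv2.DIST_HUBER,0,.01,.01).ravel();return np.degrees(np.arctan2(vy,vx)),x,y
cols=range(130,208);top=[(c,np.where(g[160:200,c])[0][0]+160-.5) for c in cols]
bot=[(c,np.where(g[180:240,c])[0][-1]+180+.5) for c in list(range(126,174))+list(range(194,210))]
rows=range(175,226);lf=[(np.where(g[y,115:180])[0][0]+115-.5,y) for y in rows];rt=[(np.where(g[y,180:230])[0][-1]+180+.5,y) for y in rows]
for n,p in(('back',top),('front',bot),('+y',lf),('-y',rt)):print(n,fit(p))
hs=cv2.cvtColor(t['p'],cv2.COLOR_RGB2HSV)
# handle: dark in top
blk=cv2.inRange(hs,(0,0,0),(180,255,45));sub=np.zeros_like(blk);sub[218:230,130:172]=blk[218:230,130:172]
ys,xs=np.nonzero(sub);print('handle px',xs.min(),xs.max(),xs.mean(),ys.mean(),plane('top',[[xs.mean(),ys.mean()],[xs.min()-.5,ys.mean()],[xs.max()+.5,ys.mean()]],171).round(1))
print('tab top',plane('top',[[181.9,215.7]],174), plane('side',[[193.6,138.7]],174))
print('pan')
d=t['p'];
for z,n,uv in((50,'top',(296,192)),(50,'side',(243,251))):print(plane(n,[uv],z))
for n,im in(('top',t),('side',s)):
  pass
save(np.clip(t['p']*1.5,0,255).astype(np.uint8),(250,100,390,260),'t0b',5)
save(np.clip(s['p']*1.5,0,255).astype(np.uint8),(160,215,290,300),'s0b',6)
```

```text
back (np.float32(88.57053), np.float32(641.97577), np.float32(149.6839))
front (np.float32(88.840965), np.float32(479.889), np.float32(190.22867))
+y (np.float32(0.031640317), np.float32(563.16315), np.float32(269.8001))
-y (np.float32(-0.91264504), np.float32(548.13074), np.float32(19.918331))
handle px 137 164 149.7012987012987 223.87012987012986 [[499.  185.4 171. ]
 [499.7 219.6 171. ]
 [498.2 147.1 171. ]]
tab top [[518.1138391  101.44209231 174.        ]] [[518.38366249  94.01015328 174.        ]]
pan
[[ 576.86768525 -203.53142642   50.        ]]
[[ 579.15283794 -209.49667365   50.        ]]
```

View pics/t0b.png

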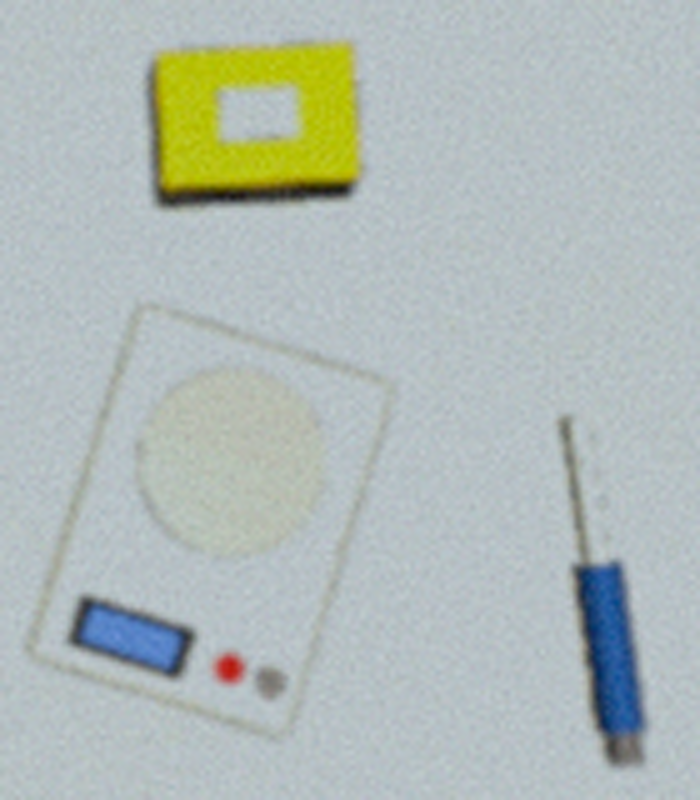

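View pics/s0b.png

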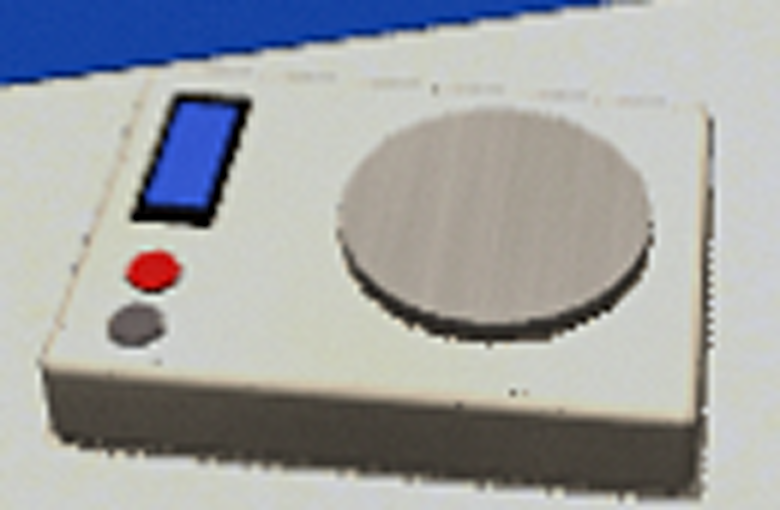

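```bash
cat >> h.py <<'E'
def go(pos,xd,zd,n=8,commands=True):
    """print shift(cm)/turn(deg) to reach pose with tool x along xd, z along zd (or -zd whichever nearer)"""
    p,R=tcp();xd=np.array(xd,float);xd/=np.linalg.norm(xd);zd=np.array(zd,float);zd-=xd*(zd@xd);zd/=np.linalg.norm(zd)
    best=None
    for s in(1,-1):
        z=zd*s;T=Ro.from_matrix(np.c_[xd,np.cross(z,xd),z]);v=(R.inv()*T).as_rotvec(degrees=True)
        if best is None or np.linalg.norm(v)<np.linalg.norm(best):best=v
    d=R.inv().apply(np.array(pos)-p)/10
    print('shift cm',d.round(2),'turn',best.round(1),'dist',np.linalg.norm(d).round(2),'ang',np.linalg.norm(best).round(1))
def st():
    s=r.sense();p,R=tcp();print('t',s['time'],'p',p.round(1),'gap',round(s['finger_gap'],1),'F',s['ft_force'].round(1));print('axes x,y,z',R.as_matrix().T.round(3).tolist(),'J',s['joint_pos'].round(1))
E
python3 - <<'E'
from h import *
st()
go([518,99,230],[0,0,-1],[0,1,0])
E
```

```text
t 0.1 p [ 262.9 -538.8  230.3] gap 85.7 F [-0.1  0.2 -0.9]
axes x,y,z [[-0.001, 0.002, -1.0], [0.899, 0.438, 0.0], [0.438, -0.899, -0.002]] J [-68.9   7.5  85.3   0.   87.3  -4.9]
shift cm [  0.12  50.89 -46.14] turn [26.  -0.1  0. ] dist 68.69 ang 26.0
```

Call:
{"fn": "servo_tool", "kwargs": {"commands": [[[150,0,3.5,-3.2,1.8,0,0],[150,0,7,-6.4,3.6,0,0],[150,0,10.5,-9.6,5.4,0,0],[150,0,14,-12.8,7.2,0,0],[150,0,17.5,-16,9,0,0],[150,0,21,-19.2,10.8,0,0],[150,0,24.5,-22.4,12.6,0,0],[150,0,28,-25.6,14.4,0,0]]], "force": 30}}

```text
time: 0.9
tool_pos: [402.6, -184.5, 231.0]
tcp_rot: [-156.7, 90.0, 124.8]
ft_force: [0.9, 0.7, -0.5]
finger_gap: 35.2
```

Run:
```python
from h import *
st()
go([518,99,215],[0,0,-1],[0,1,0])
```

```text
t 0.9 p [ 402.6 -184.5  231. ] gap 35.2 F [ 0.9  0.7 -0.5]
axes x,y,z [[-0.0, 0.0, -1.0], [0.98, 0.199, -0.0], [0.199, -0.98, -0.0]] J [-31.3 -17.7 108.9   0.   88.7  47.2]
shift cm [  1.61  16.97 -25.48] turn [11.5 -0.   0. ] dist 30.65 ang 11.5
```

Call:
{"fn": "servo_tool", "kwargs": {"commands": [[[150,0.2,2.6,-3.8,1.6,0,0],[150,0.4,5.1,-7.7,3.3,0,0],[150,0.6,7.7,-11.5,5,0,0],[150,0.8,10.3,-15.3,6.6,0,0],[150,1,12.8,-19.2,8.2,0,0],[150,1.3,15.4,-23,10,0,0],[150,1.6,17,-25.5,11.5,0,0],[150,1.6,17,-25.5,11.5,0,0]]]}}

```text
time: 1.7
tool_pos: [517.7, 101.0, 214.1]
tcp_rot: [-119.2, 89.9, 151.1]
ft_force: [-0.4, -1.1, -0.2]
finger_gap: 35.2
```

Run:
```python
from h import *
p,d=r.snapshot('side');save(np.clip(p*1.5,0,255).astype(np.uint8),(150,60,280,170),'s1',6)
p,d=r.snapshot('top');save(np.clip(p*1.5,0,255).astype(np.uint8),(115,145,245,265),'t1',5)
st()
```

```text
t 1.8 p [517.3  97.9 214.6] gap 35.1 F [-0.3 -0.7  1.1]
axes x,y,z [[-0.002, -0.001, -1.0], [1.0, 0.004, -0.002], [0.004, -1.0, 0.001]] J [ 5.2 -3.4 98.1 -0.  85.3 94.9]
```

View pics/s1.png

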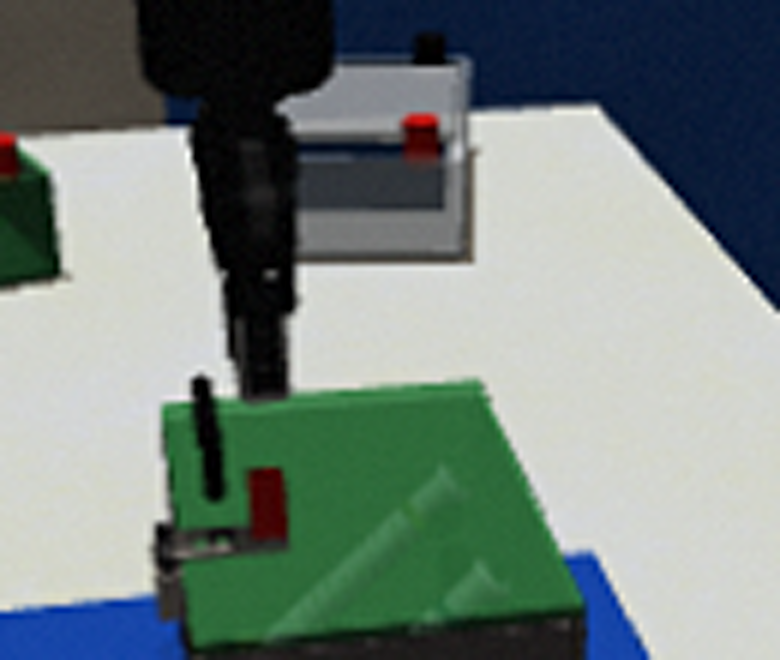

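View pics/t1.png

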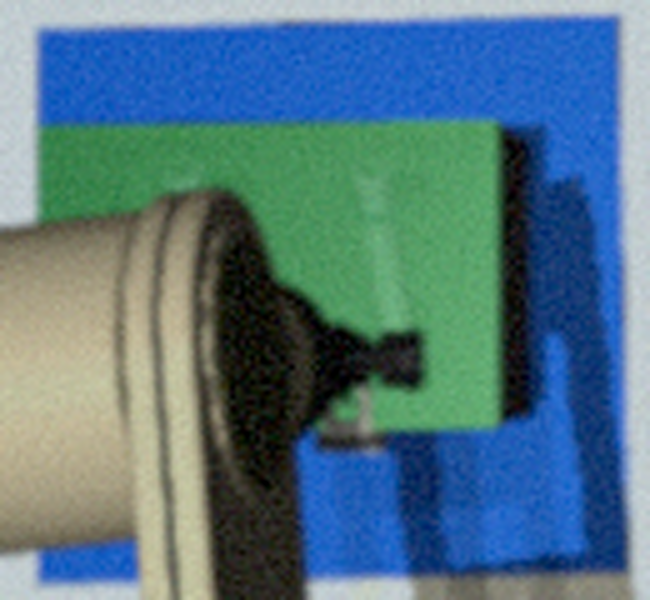

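Call:
{"fn": "servo_tool", "kwargs": {"commands": [[[150,2,0,0,0,0,0],[150,4.2,0,0,0,0,0],[150,6.2,0,0,0,0,0],[150,6.2,0,0,0,0,0],[255,6.2,0,0,0,0,0],[255,6.2,0,0,0,0,0],[255,6.2,0,0,0,0,0],[255,6.2,0,0,0,0,0]]], "force": 25}}

```text
time: 2.6
tool_pos: [516.7, 102.7, 153.9]
tcp_rot: [-172.3, 89.5, 97.9]
ft_force: [-4.3, 26.8, -6.2]
finger_gap: 11.4
```

Run:
```python
from h import *
st()
p,R=tcp();
# rigid rotation about hinge (y axis through 472.5,140), in tool axes
H=np.array([472.5,p[1],140.])
for a in range(8,120,8):
    A=Ro.from_euler('y',-a,degrees=True);q=H+A.apply(p-H)
    T=Ro.from_euler('y',-min(a,56),degrees=True)*R
    print(a,(R.inv().apply(q-p)/10).round(2),(R.inv()*T).as_rotvec(degrees=True).round(1),q.round())
```

```text
t 2.6 p [516.7 102.7 153.9] gap 11.4 F [-4.3 26.8 -6.2]
axes x,y,z [[-0.001, 0.009, -1.0], [1.0, 0.004, -0.001], [0.004, -1.0, -0.009]] J [  5.3  -1.  102.3   0.5  78.8  95. ]
8 [-0.6  -0.24 -0.01] [-0.1 -0.   8. ] [514. 103. 160.]
16 [-1.16 -0.56 -0.01] [-0.1 -0.1 16. ] [511. 103. 166.]
24 [-1.68 -0.95 -0.02] [-0.2 -0.1 24. ] [507. 103. 171.]
32 [-2.13 -1.41 -0.02] [-0.3 -0.1 32. ] [503. 103. 175.]
40 [-2.51 -1.93 -0.03] [-0.4 -0.1 40. ] [497. 103. 179.]
48 [-2.82 -2.5  -0.04] [-0.4 -0.2 48. ] [492. 103. 182.]
56 [-3.05 -3.11 -0.04] [-0.5 -0.2 56. ] [486. 103. 184.]
64 [-3.19 -3.74 -0.04] [-0.5 -0.2 56. ] [479. 103. 186.]
72 [-3.24 -4.39 -0.05] [-0.5 -0.2 56. ] [473. 103. 186.]
80 [-3.2  -5.03 -0.05] [-0.5 -0.2 56. ] [466. 103. 186.]
88 [-3.07 -5.66 -0.05] [-0.5 -0.2 56. ] [460. 103. 185.]
96 [-2.85 -6.27 -0.05] [-0.5 -0.2 56. ] [454. 103. 183.]
104 [-2.55 -6.85 -0.05] [-0.5 -0.2 56. ] [448. 103. 180.]
112 [-2.17 -7.37 -0.05] [-0.5 -0.2 56. ] [443. 103. 176.]
```

Call:
{"fn": "servo_tool", "kwargs": {"commands": [[[255,0,0,-0.25,0,0,0],[255,0,0,-0.5,0,0,0],[255,-0.3,-0.1,-0.5,0,0,4],[255,-0.6,-0.24,-0.5,0,0,8],[255,-0.89,-0.39,-0.5,0,0,12],[255,-1.16,-0.56,-0.5,0,0,16],[255,-1.43,-0.75,-0.5,0,0,20],[255,-1.68,-0.95,-0.5,0,0,24]]]}}

```text
time: 3.4
tool_pos: [507.7, 103.4, 170.9]
tcp_rot: [90.3, 65.9, 0.4]
ft_force: [-4.0, 7.4, -4.0]
finger_gap: 11.4
```

Run:
```python
from h import *
st()
p,d=r.snapshot('side');save(np.clip(p*1.5,0,255).astype(np.uint8),(150,60,280,170),'s2',6)
```

```text
t 3.4 p [507.7 103.4 170.9] gap 11.4 F [-4.   7.4 -4. ]
axes x,y,z [[0.409, 0.003, -0.913], [0.913, 0.001, 0.409], [0.002, -1.0, -0.002]] J [  8.  -27.2 125.7  -3.7  57.6  99.3]
```

View pics/s2.png

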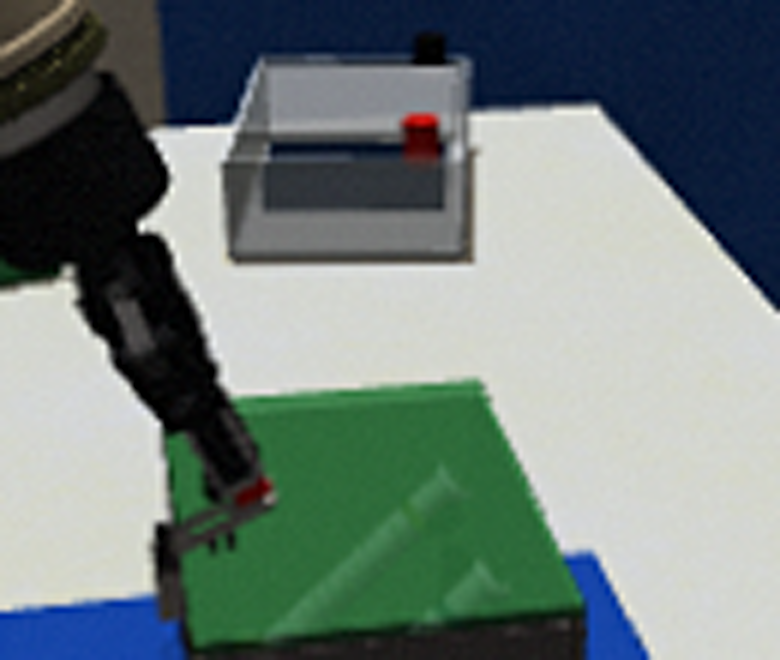

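Run:
```python
from h import *
p,R=tcp();X=R.as_matrix()[:,0];c0=p-10*X;H=np.array([472.5,p[1],140.])
for i,a in enumerate(range(10,90,10)):
    c=H+Ro.from_euler('y',-a,degrees=True).apply(c0-H)
    T=Ro.from_euler('y',(i+1)*2,degrees=True)*R
    q=c+10*T.as_matrix()[:,0]
    print(a,(R.inv().apply(q-p)/10).round(2),(R.inv()*T).as_rotvec(degrees=True).round(1),q.round())
```

```text
10 [-0.74 -0.51 -0.  ] [ 0.  0. -2.] [500. 103. 176.]
20 [-1.39 -1.15 -0.01] [ 0.  0. -4.] [491. 103. 179.]
30 [-1.92 -1.89 -0.01] [ 0.  0. -6.] [482. 103. 181.]
40 [-2.33 -2.71 -0.01] [ 0.  0. -8.] [473. 103. 181.]
50 [-2.59 -3.58 -0.01] [  0.   0. -10.] [464. 103. 180.]
60 [-2.71 -4.49 -0.01] [  0.   0. -12.] [455. 103. 177.]
70 [-2.67 -5.41 -0.01] [  0.   0. -14.] [447. 103. 173.]
80 [-2.49 -6.3  -0.01] [  0.   0. -16.] [440. 103. 168.]
```

Call:
{"fn": "servo_tool", "kwargs": {"commands": [[[255,-0.74,-0.5,0,0,0,-2],[255,-1.4,-1.15,0,0,0,-4],[255,-1.92,-1.9,0,0,0,-6],[255,-2.33,-2.7,0,0,0,-8],[255,-2.6,-3.6,0,0,0,-10],[255,-2.7,-4.5,0,0,0,-12],[255,-2.67,-5.4,0,0,0,-14],[255,-2.5,-6.3,0,0,0,-16]]]}}

```text
time: 4.25
tool_pos: [443.7, 104.1, 173.0]
tcp_rot: [91.6, 81.5, 1.7]
ft_force: [-2.7, 7.9, 13.0]
finger_gap: 11.5
```

Run:
```python
from h import *
st()
p,d=r.snapshot('side');save(np.clip(p*1.5,0,255).astype(np.uint8),(150,60,280,170),'s3',6)
```

```text
t 4.25 p [443.7 104.1 173. ] gap 11.5 F [-2.7  7.9 13. ]
axes x,y,z [[0.148, 0.004, -0.989], [0.989, 0.002, 0.148], [0.002, -1.0, -0.004]] J [  7.4 -22.8 119.4  -0.9  75.   97.5]
```

View pics/s3.png

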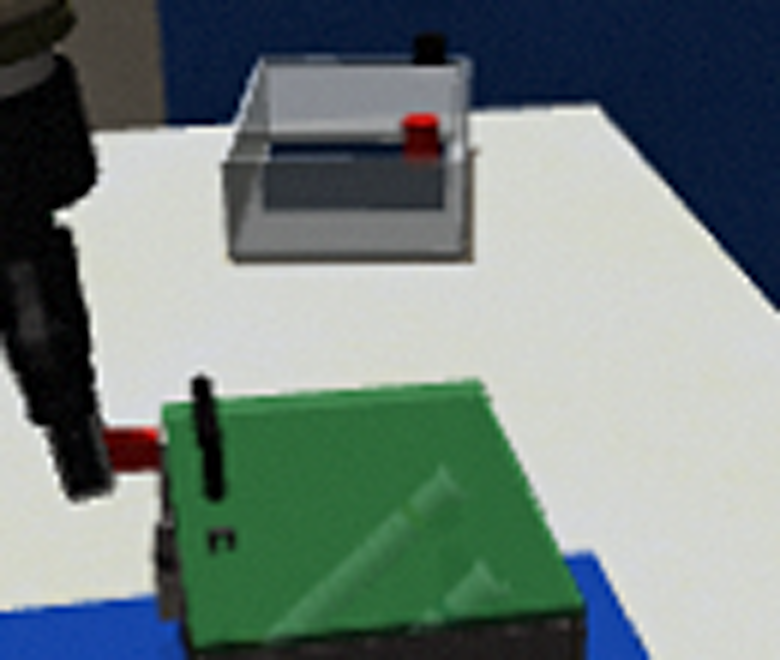

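Call:
{"fn": "servo_tool", "kwargs": {"commands": [[[255,0,-0.6,0,0,0,0],[255,0.2,-1.2,0,0,0,0],[255,0.6,-1.7,0,0,0,0],[255,1.2,-2,0,0,0,0],[255,1.6,-2.2,0,0,0,0],[255,1.6,-2.2,0,0,0,0]]]}}

```text
time: 4.9
tool_pos: [421.3, 104.3, 150.8]
tcp_rot: [91.7, 81.9, 1.9]
ft_force: [-7.7, 11.4, 8.3]
finger_gap: 10.7
```

Run:
```python
from h import *
st()
p,d=r.snapshot('side');save(np.clip(p*1.5,0,255).astype(np.uint8),(150,60,280,170),'s4',6)
```

```text
t 4.9 p [421.3 104.3 150.8] gap 10.7 F [-7.7 11.4  8.3]
axes x,y,z [[0.141, 0.005, -0.99], [0.99, 0.002, 0.141], [0.003, -1.0, -0.004]] J [  7.8 -25.5 123.6  -0.9  73.8  97.9]
```

View pics/s4.png

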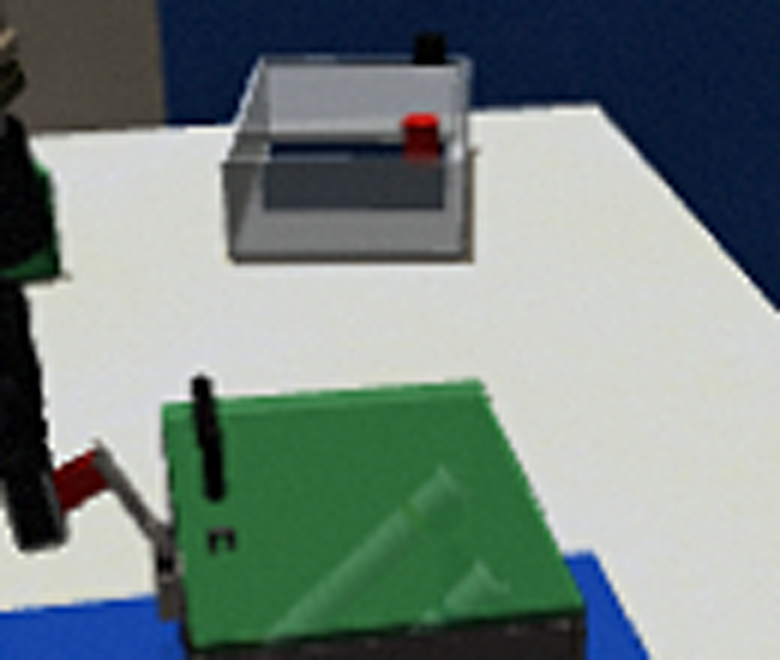

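Call:
{"fn": "servo_tool", "kwargs": {"commands": [[[100,0,0,0,0,0,0],[100,0,0,0,0,0,0],[100,0,0,0,0,0,0],[100,-2,-0.5,0,0,0,0],[100,-5,-0.5,0,0,0,0],[100,-8,-0.5,0,0,0,0],[100,-10,-0.5,0,0,0,0],[100,-10,-0.5,0,0,0,0]]]}}

```text
time: 5.75
tool_pos: [403.7, 102.3, 250.7]
tcp_rot: [90.2, 81.6, 0.3]
ft_force: [-0.1, -0.3, 0.5]
finger_gap: 52.2
```

Run:
```python
from h import *
p,d=r.snapshot('side');save(np.clip(p*1.5,0,255).astype(np.uint8),(150,60,280,170),'s5',6)
st()
go([498,185,220],[0,0,-1],[1,0,0])
```

```text
t 5.8 p [403.  102.2 248.4] gap 51.9 F [-1.1  0.2 -0.8]
axes x,y,z [[0.143, 0.0, -0.99], [0.99, 0.001, 0.143], [0.001, -1.0, -0.0]] J [  8.2 -31.8 117.7  -1.1  85.9  98.1]
shift cm [ 4.17  9.   -8.26] turn [-89.8   6.4  -6.5] dist 12.91 ang 90.2
```

View pics/s5.png

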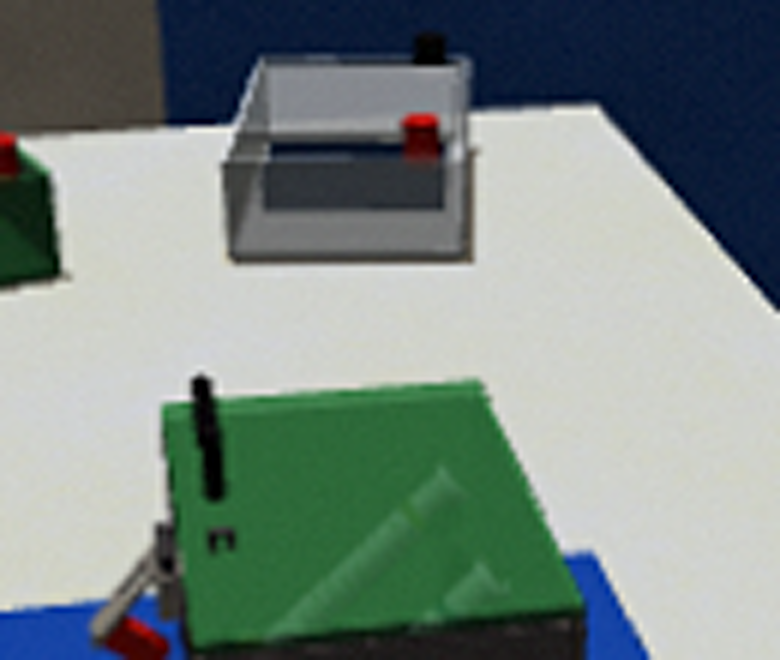

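Call:
{"fn": "servo_tool", "kwargs": {"commands": [[[120,0.4,1,-1,-8.2,0.6,-0.6],[120,0.8,2,-2,-16.4,1.2,-1.2],[120,1.2,3,-3,-24.6,1.8,-1.8],[120,1.6,4,-4,-32.8,2.4,-2.4],[120,2,5,-5,-41,3,-3],[120,2.5,6,-6,-49.2,3.6,-3.6],[120,3,7,-7,-57.4,4.1,-4.1],[120,3.5,8,-8,-65.6,4.7,-4.7]]]}}

```text
time: 6.6
tool_pos: [485.7, 182.4, 220.9]
tcp_rot: [61.1, 87.9, 37.3]
ft_force: [0.4, -0.7, -0.1]
finger_gap: 45.0
```

Run:
```python
from h import *
st()
go([498,185,205],[0,0,-1],[1,0,0])
```

```text
t 6.6 p [485.7 182.4 220.9] gap 45.0 F [ 0.4 -0.7 -0.1]
axes x,y,z [[0.029, 0.022, -0.999], [0.403, 0.914, 0.032], [0.915, -0.404, 0.018]] J [ 14.3  -6.9 100.8   0.8  84.2  38.1]
shift cm [1.63 0.68 0.99] turn [-23.8   1.4  -1.6] dist 2.02 ang 23.9
```

Call:
{"fn": "servo_tool", "kwargs": {"commands": [[[120,0.6,0.2,0.3,-8,0.4,-0.5],[120,1,0.5,0.7,-16,0.9,-1],[120,1.6,0.7,1,-23.8,1.4,-1.6],[120,2.6,0.7,1,-23.8,1.4,-1.6],[120,4,0.7,1,-23.8,1.4,-1.6],[120,5.5,0.7,1,-23.8,1.4,-1.6],[120,6.9,0.7,1,-23.8,1.4,-1.6],[120,6.9,0.7,1,-23.8,1.4,-1.6]]]}}

```text
time: 7.4
tool_pos: [498.2, 185.8, 151.3]
tcp_rot: [-178.3, 89.9, -178.7]
ft_force: [-1.0, 0.7, 0.4]
finger_gap: 45.4
```

Call:
{"fn": "servo_tool", "kwargs": {"commands": [[[255,0,0,0,0,0,0],[255,0,0,0,0,0,0],[255,0,0,0,0,0,0]]], "force": 30}}

```text
time: 7.7
tool_pos: [498.9, 186.5, 155.6]
tcp_rot: [95.7, 89.9, 95.4]
ft_force: [-11.3, -0.8, 2.7]
finger_gap: 8.7
```

Run:
```python
from h import *
st()
p,R=tcp();X=R.as_matrix()[:,0];c0=p-14*X;H=np.array([643.5,p[1],128.]);print(c0)
for i,a in enumerate(range(6,61,6)):
    c=H+Ro.from_euler('y',a,degrees=True).apply(c0-H)
    T=Ro.from_euler('y',0,degrees=True)*R
    q=c+14*T.as_matrix()[:,0]
    print(a,(R.inv().apply(q-p)/10).round(2),(R.inv()*T).as_rotvec(degrees=True).round(1),q.round())
```

```text
t 7.7 p [498.9 186.5 155.6] gap 8.7 F [-11.3  -0.8   2.7]
axes x,y,z [[-0.0, 0.001, -1.0], [0.006, 1.0, 0.001], [1.0, -0.006, -0.0]] J [ 1.490e+01 -2.000e-01  1.013e+02  1.000e-01  7.890e+01  1.530e+01]
[498.93446452 186.52981056 169.6183815 ]
6 [-1.49  0.    0.51] [0. 0. 0.] [504. 187. 171.]
12 [-2.91  0.01  1.18] [0. 0. 0.] [511. 187. 185.]
18 [-4.26  0.02  1.99] [0. 0. 0.] [519. 187. 198.]
24 [-5.52  0.02  2.94] [0. 0. 0.] [528. 187. 211.]
30 [-6.67  0.03  4.02] [0. 0. 0.] [539. 187. 222.]
36 [-7.7   0.04  5.21] [0. 0. 0.] [551. 187. 233.]
42 [-8.61  0.05  6.5 ] [0. 0. 0.] [564. 187. 242.]
48 [-9.37  0.06  7.87] [0. 0. 0.] [578. 187. 249.]
54 [-9.98  0.07  9.32] [0. 0. 0.] [592. 187. 255.]
60 [-10.44   0.08  10.83] [0. 0. 0.] [607. 187. 260.]
```

Call:
{"fn": "servo_tool", "kwargs": {"commands": [[[255,-0.7,0,0.2,0,0,0],[255,-1.5,0,0.5,0,0,0],[255,-2.2,0,0.8,0,0,0],[255,-2.9,0,1.2,0,0,0],[255,-3.6,0,1.6,0,0,0],[255,-4.3,0,2,0,0,0]]]}}

```text
time: 8.3
tool_pos: [516.3, 186.3, 197.3]
tcp_rot: [176.2, 89.6, 175.9]
ft_force: [-17.9, -1.4, 5.5]
finger_gap: 8.6
```

Run:
```python
from h import *
p,d=r.snapshot('side');save(np.clip(p*1.5,0,255).astype(np.uint8),(150,60,280,170),'s6',6)
st()
```

```text
t 8.35 p [517.3 186.3 199. ] gap 8.4 F [-22.5  -3.6  10. ]
axes x,y,z [[-0.004, 0.001, -1.0], [0.005, 1.0, 0.001], [1.0, -0.005, -0.004]] J [14.4  0.9 95.5  0.1 83.8 14.7]
```

View pics/s6.png

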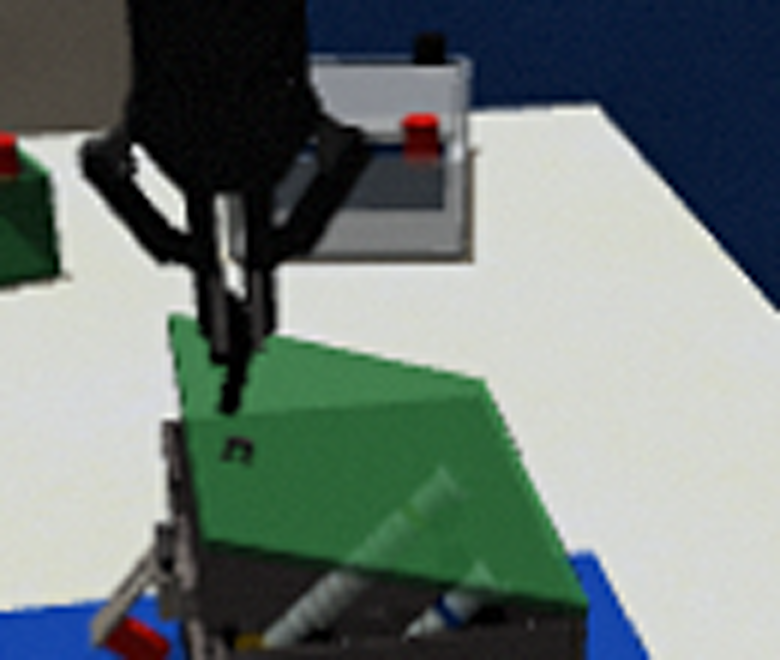

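Call:
{"fn": "servo_tool", "kwargs": {"commands": [[[255,-0.65,0,0.2,0,0,0],[255,-1.3,0,0.65,0,0,0],[255,-1.9,0,1.2,0,0,0],[255,-2.4,0,1.7,0,0,0],[255,-2.95,0,2.3,0,0,0],[255,-3.5,0,2.9,0,0,0],[255,-3.9,0,3.5,0,0,0],[255,-4.35,0,4.2,0,0,0]]]}}

```text
time: 9.15
tool_pos: [560.7, 185.9, 244.4]
tcp_rot: [49.0, 89.9, 48.7]
ft_force: [-17.3, -3.6, 18.5]
finger_gap: 8.7
```

Run:
```python
from h import *
p,d=r.snapshot('side');save(np.clip(p*1.5,0,255).astype(np.uint8),(150,50,280,160),'s7',6)
st()
```

```text
t 9.2 p [562.2 185.8 245.4] gap 8.8 F [-13.6  -3.6  14.8]
axes x,y,z [[0.004, 0.001, -1.0], [0.006, 1.0, 0.001], [1.0, -0.006, 0.004]] J [13.3  5.7 85.7  0.  88.4 13.7]
```

View pics/s7.png

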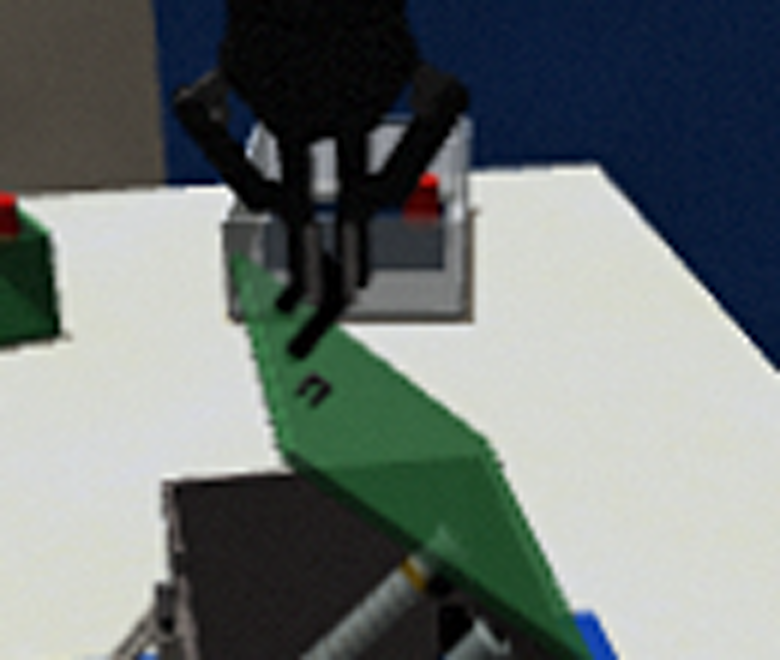

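Call:
{"fn": "servo_tool", "kwargs": {"commands": [[[255,-0.4,0,0.6,0,0,0],[255,-0.75,0,1.3,0,0,0],[255,-1.05,0,2,0,0,0],[255,-1.3,0,2.7,0,0,0],[255,-1.3,0,2.7,0,0,0]]]}}

```text
time: 9.7
tool_pos: [590.2, 185.5, 258.7]
tcp_rot: [13.6, 89.6, 13.2]
ft_force: [-6.9, -2.9, 14.5]
finger_gap: 8.5
```

Run:
```python
from h import *
p,d=r.snapshot('side');save(np.clip(p*1.5,0,255).astype(np.uint8),(150,50,280,160),'s8',6)
st()
```

```text
t 9.75 p [590.2 185.5 258.7] gap 8.6 F [-6.3 -2.9 14.3]
axes x,y,z [[0.007, 0.002, -1.0], [0.006, 1.0, 0.002], [1.0, -0.007, 0.007]] J [12.7  9.4 80.3 -0.  89.9 13.1]
```

View pics/s8.png

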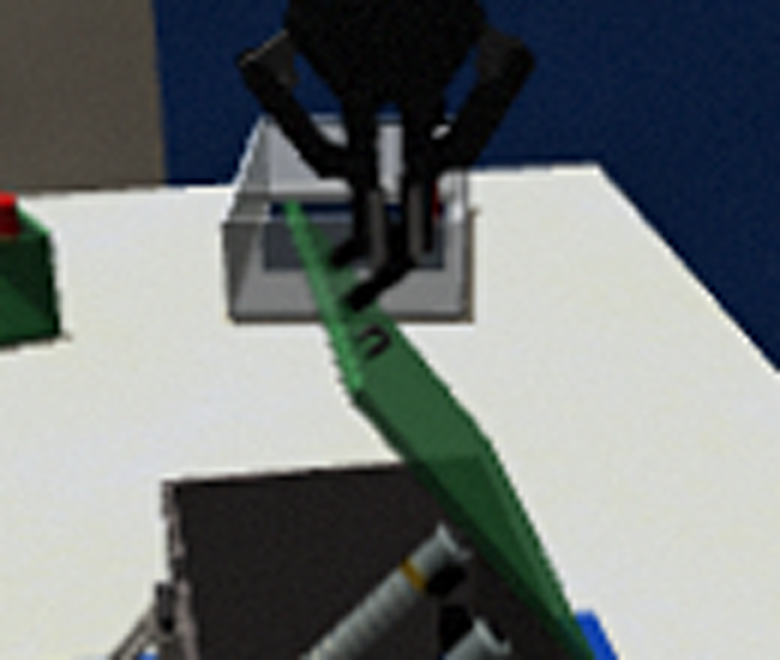

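Run:
```python
from h import *
p,R=tcp();X=R.as_matrix()[:,0];H=np.array([643.5,p[1],128.]);c0=p-12*X;v=c0-H;print(np.hypot(v[0],v[2]),'lid',180-np.degrees(np.arctan2(v[2],v[0]))-np.degrees(np.arctan2(38,145)))
c0=H+v*150/np.hypot(v[0],v[2])
for i,a in enumerate(range(5,46,5)):
    c=H+Ro.from_euler('y',a,degrees=True).apply(c0-H)
    q=c+12*X
    print(a,(R.inv().apply(q-p)/10).round(2),q.round())
```

```text
152.37496971280095 lid 54.805502961336764
5 [-0.17  0.01  1.33] [603. 186. 261.]
10 [-0.46  0.02  2.61] [616. 186. 263.]
15 [-0.63  0.03  3.9 ] [629. 186. 265.]
20 [-0.69  0.04  5.21] [642. 186. 266.]
25 [-0.63  0.04  6.52] [655. 186. 266.]
30 [-0.47  0.05  7.82] [668. 186. 264.]
35 [-0.18  0.06  9.09] [681. 186. 261.]
40 [ 0.21  0.07 10.34] [694. 186. 257.]
45 [ 0.71  0.07 11.55] [706. 186. 253.]
```

Call:
{"fn": "servo_tool", "kwargs": {"commands": [[[255,-0.2,0,0.7,0,0,0],[255,-0.35,0,1.4,0,0,0],[255,-0.5,0,2.1,0,0,0],[255,-0.6,0,2.8,0,0,0],[255,-0.65,0,3.5,0,0,0],[255,-0.7,0,4.2,0,0,0],[255,-0.7,0,4.9,0,0,0],[255,-0.7,0,5.5,0,0,0]]]}}

```text
time: 10.55
tool_pos: [645.9, 184.9, 266.8]
tcp_rot: [8.6, 89.4, 8.3]
ft_force: [-3.6, -4.1, 14.4]
finger_gap: 8.4
```

Run:
```python
from h import *
p,d=r.snapshot('side');save(np.clip(p*1.5,0,255).astype(np.uint8),(150,50,280,160),'s9',6)
st()
```

```text
t 10.6 p [646.7 184.8 266.5] gap 8.6 F [-0.8 -4.4 15.3]
axes x,y,z [[0.01, 0.002, -1.0], [0.007, 1.0, 0.002], [1.0, -0.007, 0.01]] J [11.6 17.6 70.1 -0.  91.8 12. ]
```

View pics/s9.png

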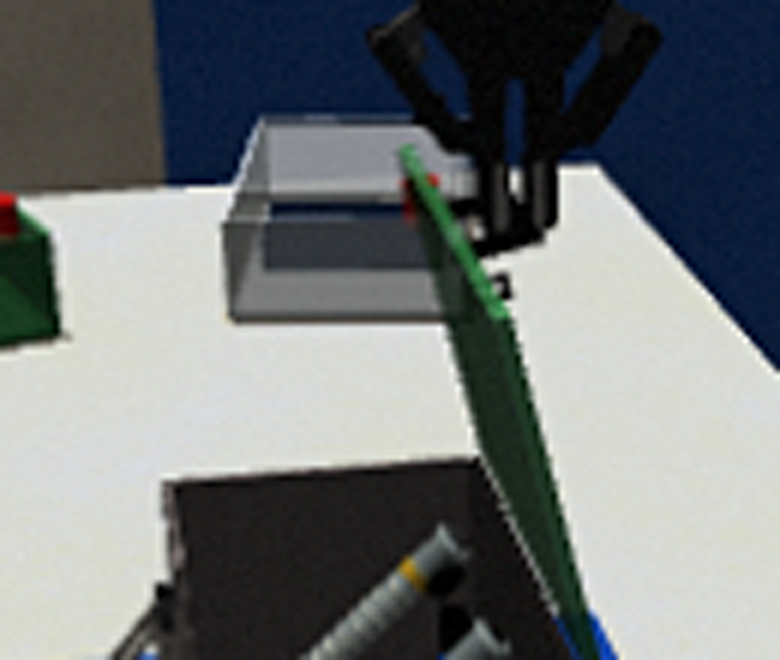

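Call:
{"fn": "servo_tool", "kwargs": {"commands": [[[255,0.05,0,0.7,0,0,0],[255,0.1,0,1.4,0,0,0],[255,0.2,0,2.1,0,0,0],[255,0.35,0,2.8,0,0,0],[255,0.5,0,3.4,0,0,0],[255,0.65,0,4,0,0,0],[255,0.65,0,4,0,0,0]]]}}

```text
time: 11.3
tool_pos: [686.7, 184.3, 259.2]
tcp_rot: [6.9, 89.4, 6.5]
ft_force: [3.8, -4.0, 8.1]
finger_gap: 8.3
```

Run:
```python
from h import *
p,d=r.snapshot('side');save(np.clip(p*1.5,0,255).astype(np.uint8),(150,50,280,160),'s10',6)
st()
```

```text
t 11.35 p [686.7 184.3 259.2] gap 8.6 F [ 4.8 -3.   8. ]
axes x,y,z [[0.011, 0.001, -1.0], [0.007, 1.0, 0.001], [1.0, -0.007, 0.011]] J [10.9 23.9 63.  -0.  92.5 11.3]
```

View pics/s10.png

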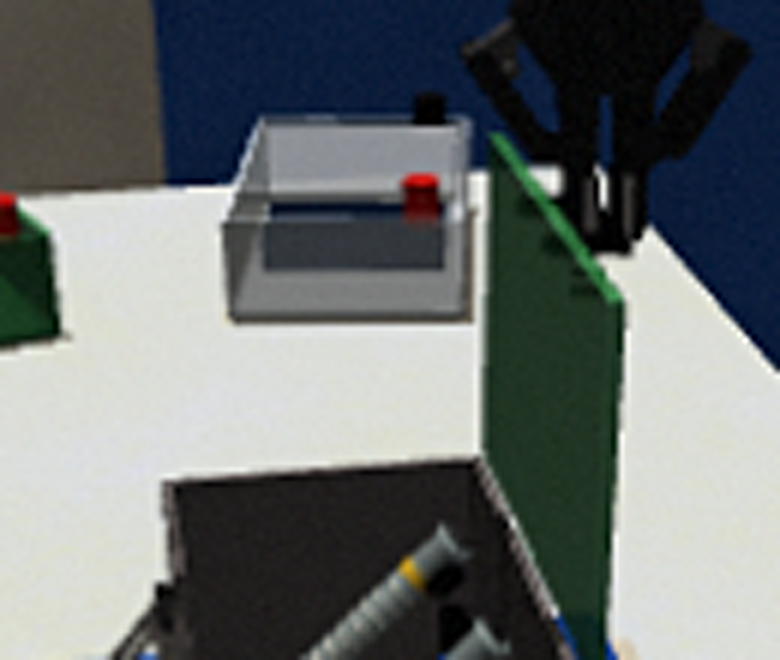

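Call:
{"fn": "servo_tool", "kwargs": {"commands": [[[195,0,0,0,0,0,0],[195,0,0,0,0,0,0],[195,-1.5,0,0,0,0,0],[195,-4,0,0,0,0,0],[195,-8,0,0,0,0,0],[195,-12,0,0,0,0,0],[195,-12,0,-4,0,0,0],[195,-12,0,-8,0,0,0]]]}}

```text
time: 12.15
tool_pos: [604.7, 185.8, 377.4]
tcp_rot: [19.6, 89.6, 19.3]
ft_force: [-0.2, 0.1, 0.0]
finger_gap: 20.2
```

Run:
```python
from h import *
st()
go([540,93,330],[0,0,-1],[0,1,0])
```

```text
t 12.15 p [604.7 185.8 377.4] gap 20.2 F [-0.2  0.1  0. ]
axes x,y,z [[0.006, 0.002, -1.0], [0.006, 1.0, 0.002], [1.0, -0.006, 0.006]] J [ 12.4  11.7  65.5   0.  102.4  12.8]
shift cm [ 4.68 -9.34 -6.45] turn [89.6  0.2 -0.4] dist 12.27 ang 89.6
```

Call:
{"fn": "servo_tool", "kwargs": {"commands": [[[120,0,-1,-2,8.4,0,0],[120,0.5,-2,-4,16.8,0,0],[120,1,-3,-6,25.2,0,0],[120,1.5,-4,-8,33.6,0,0],[120,2,-5,-10,42,0,0],[120,2.5,-6,-12,50.4,0,0],[120,3,-7.5,-13,58.8,0,0],[120,3,-9,-14,67.2,0,0]]]}}

```text
time: 12.95
tool_pos: [462.2, 96.2, 345.0]
tcp_rot: [93.9, 89.8, 26.1]
ft_force: [0.1, 0.3, -0.9]
finger_gap: 44.9
```

Run:
```python
from h import *
p,d=r.snapshot('side');save(np.clip(p*1.5,0,255).astype(np.uint8),(150,80,280,190),'s11',6);np.savez('s11.npz',p=p,d=d)
p,d=r.snapshot('top');save(np.clip(p*1.5,0,255).astype(np.uint8),(115,145,245,265),'t11',5);np.savez('t11.npz',p=p,d=d)
st()
```

```text
t 13.05 p [462.5  95.4 345.9] gap 45.1 F [-0.3  0.1  0.5]
axes x,y,z [[0.004, 0.001, -1.0], [0.926, 0.378, 0.004], [0.378, -0.926, 0.001]] J [  5.4 -13.8  93.9   0.   99.6  73.2]
```

View pics/s11.png

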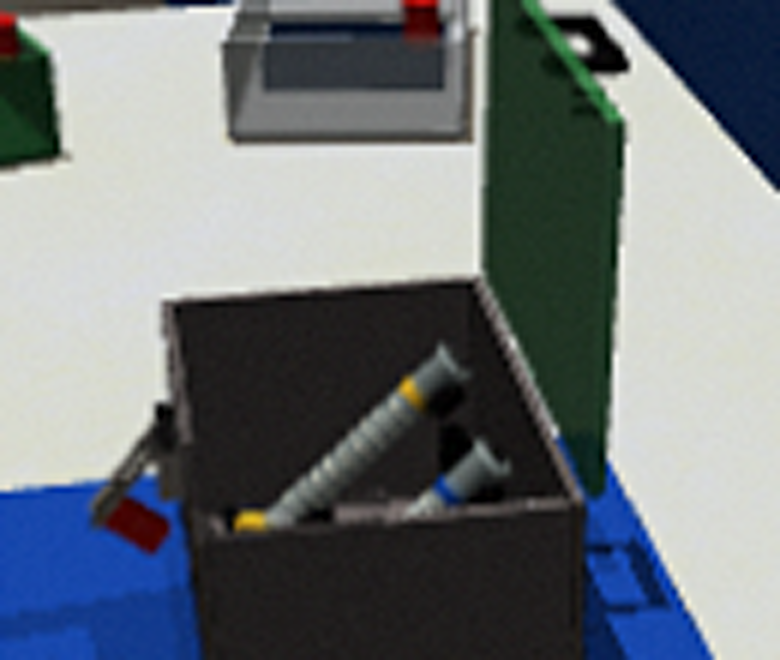

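View pics/t11.png

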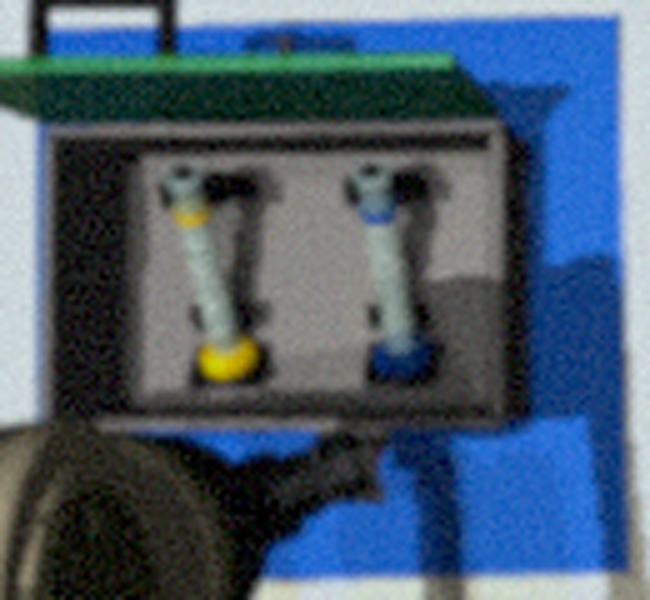

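Run:
```python
from h import *
f=lambda x,y:[115+(x+.5)/5-.5,145+(y+.5)/5-.5]
g=lambda x,y:[150+(x+.5)/6-.5,80+(y+.5)/6-.5]
print('mouth top',plane('top',[f(371,178)],115),'foot',plane('top',[f(402,362)],27),'band',plane('top',[f(379,215)],98),'mid barrel(388,265)',plane('top',[f(388,265)],75))
print('mouth tri',tri(g(490,458),f(371,178)))
a=-1.2*np.pi/180;C=np.array([561,145]);M=np.array([[np.cos(a),-np.sin(a)],[np.sin(a),np.cos(a)]])
for s in (0,76,82,140):print(s,(C+M@[-47+s*.743,-52]).round(1),21+s*.669)
```

```text
mouth top [[613.43417023  94.85149648 115.        ]] foot [[510.73716235  95.66983676  27.        ]] band [[594.08502088  94.09112814  98.        ]] mid barrel(388,265) [[566.91436785  93.89733987  75.        ]]
mouth tri (array([614.97281201,  95.06921466, 112.87420667]), [np.float64(1.3801453280426434), np.float64(1.3801453280426441)])
0 [512.9  94. ] 21.0
76 [569.4  92.8] 71.844
82 [573.8  92.7] 75.858
140 [616.9  91.8] 114.66000000000001
```

Run:
```python
from h import *
go([543.5,94.5,184],[.26,0,-.966],[0,1,0])
```

```text
shift cm [16.22  7.4   3.14] turn [22.1 -2.9 14.6] dist 18.1 ang 26.7
```

Call:
{"fn": "servo_tool", "kwargs": {"commands": [[[120,3,1.5,0.6,5.5,-0.7,3.6],[120,6,3,1.2,11,-1.4,7.3],[120,9,4.5,1.8,16.6,-2.2,11],[120,12,6,2.4,22.1,-2.9,14.6],[120,14,7,2.9,22.1,-2.9,14.6],[120,16.2,7.4,3.1,22.1,-2.9,14.6],[120,16.2,7.4,3.1,22.1,-2.9,14.6]]]}}

```text
time: 13.75
tool_pos: [542.3, 96.6, 179.4]
tcp_rot: [90.0, 75.4, 0.4]
ft_force: [-0.7, -0.2, 0.2]
finger_gap: 45.4
```

Run:
```python
from h import *
st()
go([577.4,94.5,57.6],[.26,0,-.966],[0,1,0])
```

```text
t 13.75 p [542.3  96.6 179.4] gap 45.4 F [-0.7 -0.2  0.2]
axes x,y,z [[0.252, 0.002, -0.968], [0.968, 0.007, 0.252], [0.007, -1.0, 0.0]] J [  5.6 -12.5 111.3  -1.4  66.6  95.6]
shift cm [12.67  0.32  0.23] turn [ 0.4 -0.1  0.4] dist 12.68 ang 0.6
```

Call:
{"fn": "servo_tool", "kwargs": {"commands": [[[120,2.5,0,0.1,0,0,0],[120,5,0.1,0.2,0,0,0],[120,7.5,0.2,0.2,0,0,0],[120,10,0.3,0.2,0,0,0],[120,11.5,0.3,0.2,0,0,0],[120,12.4,0.3,0.2,0,0,0],[120,12.4,0.3,0.2,0,0,0],[120,12.4,0.3,0.2,0,0,0]]]}}

```text
time: 14.55
tool_pos: [579.6, 94.7, 65.1]
tcp_rot: [90.2, 75.0, 0.4]
ft_force: [-0.0, 0.4, 0.4]
finger_gap: 44.9
```

Run:
```python
from h import *
st()
go([577.4,94.5,57.6],[.26,0,-.966],[0,1,0])
p,d=r.snapshot('top');save(np.clip(p*1.5,0,255).astype(np.uint8),(115,145,245,265),'t12',5)
p,d=r.snapshot('side');save(np.clip(p*1.5,0,255).astype(np.uint8),(150,80,280,190),'s12',6)
```

```text
t 14.55 p [579.6  94.7  65.1] gap 44.9 F [-0.   0.4  0.4]
axes x,y,z [[0.259, 0.002, -0.966], [0.966, 0.005, 0.259], [0.005, -1.0, -0.001]] J [  5.    0.7 112.   -1.5  52.4  95.5]
shift cm [ 0.67 -0.41  0.02] turn [ 0.3 -0.1  0. ] dist 0.78 ang 0.3
```

View pics/t12.png

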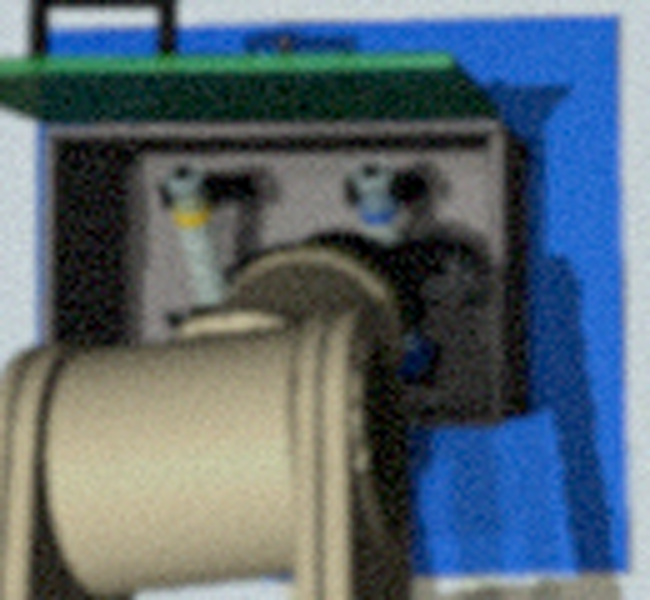

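View pics/s12.png

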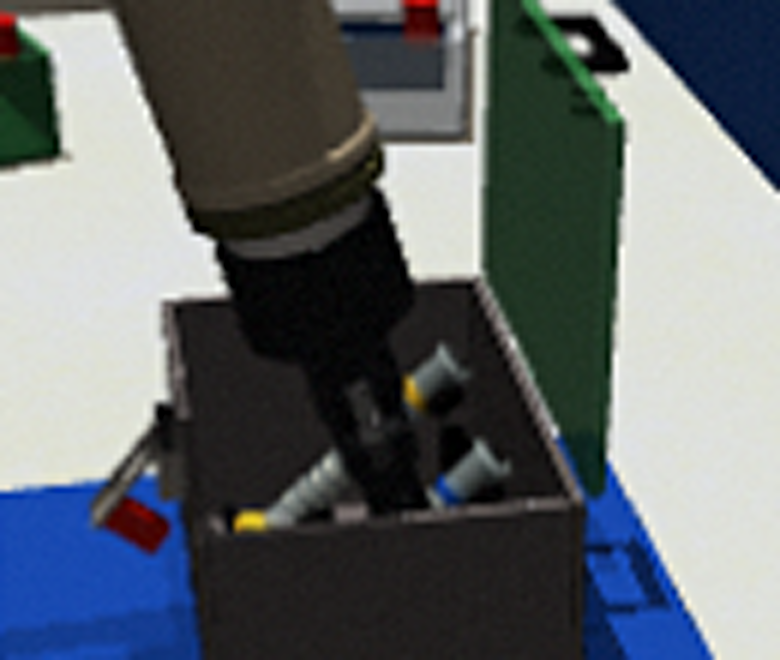

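Call:
{"fn": "servo_tool", "kwargs": {"commands": [[[120,0.4,-0.2,0,0,0,0],[120,0.7,-0.4,0,0,0,0],[180,0.7,-0.4,0,0,0,0],[220,0.7,-0.4,0,0,0,0],[255,0.7,-0.4,0,0,0,0],[255,0.7,-0.4,0,0,0,0],[255,0.7,-0.4,0,0,0,0]]], "force": 40}}

```text
time: 15.35
tool_pos: [576.3, 95.6, 55.9]
tcp_rot: [90.5, 75.1, 0.8]
ft_force: [-2.4, 6.5, 1.7]
finger_gap: 16.5
```

Run:
```python
from h import *
st()
```

```text
t 15.35 p [576.3  95.6  55.9] gap 16.5 F [-2.4  6.5  1.7]
axes x,y,z [[0.257, 0.003, -0.966], [0.966, 0.004, 0.257], [0.004, -1.0, -0.002]] J [  5.1   1.1 112.6  -1.4  51.5  95.6]
```

Call:
{"fn": "servo_tool", "kwargs": {"commands": [[[255,-1,0.3,0,0,0,0],[255,-3,0.8,0,0,0,0],[255,-6,1.6,0,0,0,0],[255,-9,2.4,0,0,0,0],[255,-12,3.2,0,0,0,0],[255,-15,4,0,0,0,0],[255,-18,4.5,0,0,0,0],[255,-20,4.5,0,0,0,0]]]}}

```text
time: 16.15
tool_pos: [569.5, 94.0, 264.7]
tcp_rot: [90.1, 74.8, 0.4]
ft_force: [1.1, -0.4, -1.4]
finger_gap: 16.7
```

Run:
```python
from h import *
p,d=r.snapshot('side');save(np.clip(p*1.5,0,255).astype(np.uint8),(150,40,280,190),'s13',5)
st()
```

```text
t 16.2 p [570.1  94.2 268. ] gap 16.6 F [1.6 1.3 2.1]
axes x,y,z [[0.266, 0.002, -0.964], [0.964, 0.004, 0.266], [0.004, -1.0, -0.001]] J [  5.1 -11.5 101.4  -1.3  74.8  95. ]
```

View pics/s13.png

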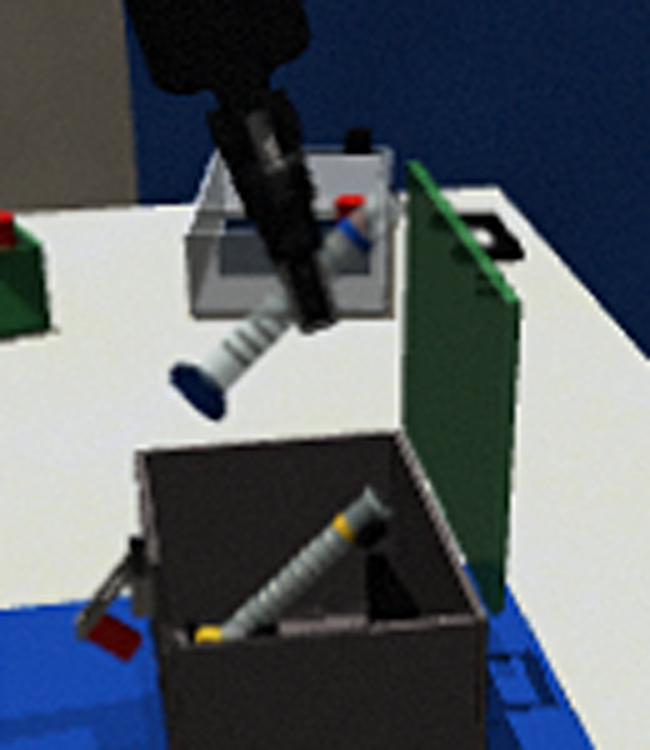

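```bash
cat > kin.py <<'E'
import numpy as np
from scipy.optimize import least_squares
D=[# px,py,pz, j2,j3,j5
(262.9,-538.8,230.3,7.5,85.3,87.3),(402.6,-184.5,231,-17.7,108.9,88.7),(517.3,97.9,214.6,-3.4,98.1,85.3),(507.7,103.4,170.9,-27.2,125.7,57.6),
(443.7,104.1,173,-22.8,119.4,75),(421.3,104.3,150.8,-25.5,123.6,73.8),(403,102.2,248.4,-31.8,117.7,85.9),(498.9,186.5,155.6,-.2,101.3,78.9),
(590.2,185.5,258.7,9.4,80.3,89.9),(686.7,184.3,259.2,23.9,63,92.5),(604.7,185.8,377.4,11.7,65.5,102.4),(579.6,94.7,65.1,.7,112,52.4),(570.1,94.2,268,-11.5,101.4,74.8)]
D=np.array(D);R=np.hypot(D[:,0],D[:,1]);Z=D[:,2]
def fk(q,j2,j3,j5):
    a1,d1,L2,a3,L3,T=q;s,c=lambda x:np.sin(np.radians(x)),lambda x:np.cos(np.radians(x))
    r=a1+L2*s(j2)+a3*s(j2+j3-90)+L3*s(j2+j3)+T*s(j2+j3+j5)
    z=d1+L2*c(j2)+a3*c(j2+j3-90)+L3*c(j2+j3)+T*c(j2+j3+j5);return r,z
def res(q):
    r,z=fk(q,*D[:,3:].T);return np.r_[r-R,z-Z]
S=least_squares(res,[0,350,300,0,350,200])
if __name__=='__main__':
    print(S.x.round(1),abs(S.fun).max().round(2))
    for rr,zz,al in((630,121,117.1),(630,181,117.1),(630,260,117.1),(630,160,117)):
        s=least_squares(lambda j:np.r_[np.array(fk(S.x,j[0],j[1],j[2]))-[rr,zz],j.sum()-al],[-20,120,30]);print(rr,zz,s.x.round(1),s.cost)
E
python3 kin.py
```

```text
[  4.  314.2 368.6 -60.2 551.6 361.8] 0.84
630 121 [-15.2 142.8 -10.5] 4.063605538523443e-24
630 181 [-26.4 142.7   0.8] 8.411150515828516e-26
630 260 [-36.4 139.8  13.8] 2.9662179778268727e-24
630 160 [-22.8 143.   -3.2] 1.454028420503369e-26
```

```bash
cat > kin.py <<'E'
import numpy as np
from scipy.optimize import least_squares
from scipy.spatial.transform import Rotation as Ro
# p, X, Z, J
D=[([262.9,-538.8,230.3],[-.001,.002,-1],[.438,-.899,-.002],[-68.9,7.5,85.3,0,87.3,-4.9]),
([402.6,-184.5,231],[0,0,-1],[.199,-.98,0],[-31.3,-17.7,108.9,0,88.7,47.2]),
([517.3,97.9,214.6],[-.002,-.001,-1],[.004,-1,.001],[5.2,-3.4,98.1,0,85.3,94.9]),
([507.7,103.4,170.9],[.409,.003,-.913],[.002,-1,-.002],[8,-27.2,125.7,-3.7,57.6,99.3]),
([443.7,104.1,173],[.148,.004,-.989],[.002,-1,-.004],[7.4,-22.8,119.4,-.9,75,97.5]),
([421.3,104.3,150.8],[.141,.005,-.99],[.003,-1,-.004],[7.8,-25.5,123.6,-.9,73.8,97.9]),
([403,102.2,248.4],[.143,0,-.99],[.001,-1,0],[8.2,-31.8,117.7,-1.1,85.9,98.1]),
([485.7,182.4,220.9],[.029,.022,-.999],[.915,-.404,.018],[14.3,-6.9,100.8,.8,84.2,38.1]),
([590.2,185.5,258.7],[.007,.002,-1],[1,-.007,.007],[12.7,9.4,80.3,0,89.9,13.1]),
([686.7,184.3,259.2],[.011,.001,-1],[1,-.007,.011],[10.9,23.9,63,0,92.5,11.3]),
([604.7,185.8,377.4],[.006,.002,-1],[1,-.006,.006],[12.4,11.7,65.5,0,102.4,12.8]),
([579.6,94.7,65.1],[.259,.002,-.966],[.005,-1,-.001],[5,.7,112,-1.5,52.4,95.5]),
([570.1,94.2,268],[.266,.002,-.964],[.004,-1,-.001],[5.1,-11.5,101.4,-1.3,74.8,95])]
rx=lambda a,ax:Ro.from_euler(ax,a,degrees=True)
def fk(q,J,s4=1,s6=1):
    a1,b1,d1,L2,a3,L3,T,tx,ty,c6=q;j1,j2,j3,j4,j5,j6=J
    A=rx(j1,'z');B=A*rx(j2,'y');C=A*rx(j2+j3,'y');W=C*rx(s4*j4,'z')*rx(j5,'y')
    p=A.apply([a1,b1,d1])+B.apply([0,0,L2])+C.apply([a3,0,L3])+W.apply([tx,ty,T])
    E=W*rx(s6*j6+c6,'z');return p,E.apply([0,0,1]),E.apply([1,0,0])
def fit(s4,s6):
    def res(q):
        o=[]
        for p,X,Z,J in D:
            P,x,z=fk(q,J,s4,s6);o+=[*(P-p),*(200*(x-X)),*(200*(z-np.array(Z)))]
        return np.array(o)
    return min((least_squares(res,[0,50,350,370,0,500,300,0,0,c]) for c in(0,90,180,270)),key=lambda s:s.cost)
if __name__=='__main__':
    for s4 in(1,-1):
        for s6 in(1,-1):
            S=fit(s4,s6);print(s4,s6,S.cost.round(1),S.x.round(1),abs(S.fun).max().round(1))
E
python3 kin.py
```

```text
1 1 2.3 [ -7.   16.3 318.5 369.9  60.2 553.6 367.7  -6.6  35.  180. ] 0.7
1 -1 390727.6 [ -7.   16.3 318.5 369.9  60.2 553.6 367.7  -6.6  35.  -25.5] 334.6
-1 1 1773.3 [-11.5  64.  293.2 365.9  52.5 554.  346.7 -12.1 -19.9 179.4] 30.0
-1 -1 388783.2 [-11.5  64.1 293.2 365.9  52.5 554.  346.7 -12.1 -19.9 -27.3] 329.8
```

```bash
cat >> kin.py <<'E'
S=fit(1,1) if __name__!='__main__' else None
LO=np.array([-169,-51,1.3,-76,0,-152]);HI=np.array([169,129,143,256,156,152])
def ik(p,X,Z,J0):
    f=lambda J:(lambda P,x,z:np.r_[P-p,300*(x-X),300*(z-Z)])(*fk(S.x,J))
    return least_squares(f,np.clip(J0,LO+1,HI-1),bounds=(LO,HI))
E
python3 - <<'E'
from kin import *
J0=[5.1,-11.5,101.4,-1.3,74.8,95]
for phi in (-80,-60,-40,-19,0,20,40,60,75,90,110):
    c,s=np.cos(np.radians(phi)),np.sin(np.radians(phi));X=np.array([.89*c,.89*s,-.4555]);Z=np.array([s,-c,0])
    for h in(0,70):
        p=np.array([577.5,-206,129+h])+19*X
        best=None
        for g in(J0,[-30,0,100,60,60,60],[-30,0,100,90,60,30],[-30,0,100,-60,60,100],[-50,0,100,120,60,30]):
            q=ik(p,X,Z,g)
            if best is None or q.cost<best.cost:best=q
        print(phi,h,round(best.cost,2),best.x.round(0), 'wrist',(p-362*X).round())
E
```

```text
-80 0 17173.69 [-12.   1. 105. -38.  61. 152.] wrist [524.  95. 285.]
-80 70 14237.16 [ -9.  -3. 103. -41.  67. 152.] wrist [524.  95. 355.]
-60 0 7578.8 [-13. -12. 122. -43.  41. 152.] wrist [425.  58. 285.]
-60 70 5431.67 [-10. -17. 120. -45.  47. 152.] wrist [425.  58. 355.]
-40 0 1832.33 [-17. -19. 134. -52.  20. 152.] wrist [344. -10. 285.]
-40 70 687.06 [-14. -26. 134. -52.  26. 152.] wrist [344. -10. 355.]
-19 0 0.0 [-17. -15. 141. 190.  10. -99.] wrist [ 289. -107.  285.]
-19 70 10.45 [-19. -26. 143. 138.   0. -48.] wrist [ 289. -107.  355.]
0 0 0.0 [-38.  -7. 140. 104.  34. -37.] wrist [ 272. -206.  285.]
0 70 0.0 [-40. -19. 140.  87.  35. -17.] wrist [ 272. -206.  355.]
20 0 0.0 [-50.   6. 127.  81.  58. -35.] wrist [ 291. -310.  285.]
20 70 0.0 [-50.  -4. 127.  76.  60. -25.] wrist [ 291. -310.  355.]
40 0 0.0 [-53.  19. 110.  67.  75. -38.] wrist [ 344. -402.  285.]
40 70 0.0 [-53.  12. 110.  65.  78. -30.] wrist [ 344. -402.  355.]
60 0 0.0 [-52.  32.  92.  56.  91. -40.] wrist [ 425. -470.  285.]
60 70 0.0 [-52.  26.  92.  56.  94. -35.] wrist [ 425. -470.  355.]
75 0 0.0 [-49.  42.  78.  49. 102. -42.] wrist [ 498. -501.  285.]
75 70 0.0 [-49.  36.  78.  50. 105. -38.] wrist [ 498. -501.  355.]
90 0 0.0 [-45.  51.  64.  43. 113. -46.] wrist [ 578. -511.  285.]
90 70 0.0 [-45.  46.  64.  45. 116. -42.] wrist [ 578. -511.  355.]
110 0 0.0 [-39.  63.  44.  35. 127. -52.] wrist [ 682. -493.  285.]
110 70 0.0 [-39.  58.  44.  37. 131. -49.] wrist [ 682. -493.  355.]
```

```bash
cat > plan.py <<'E'
from kin import *
import sys
def axes(phi,al):
    c,s=np.cos(np.radians(phi)),np.sin(np.radians(phi));a=np.radians(al);X=np.array([np.sin(a)*c,np.sin(a)*s,-np.cos(a)]);Z=np.array([s,-c,0]);return Ro.from_matrix(np.c_[X,np.cross(Z,X),Z])
E
python3 - <<'E'
from h import *
from plan import *
p0,R0=tcp();J=r.sense()['joint_pos']
R1=axes(50,62.9);p1=np.array([577.5,-206,129+90])+19*R1.as_matrix()[:,0]
v=(R0.inv()*R1).as_rotvec(degrees=True);d=R0.inv().apply(p1-p0)/10
print('end',p1.round(1),'shift',d.round(2),'turn',v.round(1),np.linalg.norm(v),np.linalg.norm(d))
a=np.array([-.455,.889,.02]);
for k in np.linspace(0,1,13):
    R=R0*Ro.from_rotvec(k*v,degrees=True);p=p0+k*(p1-p0);M=R.as_matrix()
    q=ik(p,M[:,0],M[:,2],J);dJ=q.x-J;J=q.x;ft=p-19*M[:,0]-79*R.apply(a)
    print(k.round(2),round(q.cost,2),J.round(0),'dJ',abs(dJ).max().round(),'foot',ft.round())
E
```

```text
end [ 588.4 -193.   210.3] shift [ 5.99  0.13 28.74] turn [-39.7  32.2  44.4] 67.72130149254978 29.356072411911974
0.0 0.0 [  5. -12. 101.  -1.  75.  95.] dJ 0.0 foot [507.  96. 233.]
0.08 0.0 [  0. -16. 106.   3.  70.  86.] dJ 9.0 foot [511.  69. 224.]
0.17 0.0 [ -6. -19. 111.   9.  66.  75.] dJ 11.0 foot [515.  42. 215.]
0.25 0.0 [-12. -21. 115.  16.  64.  63.] dJ 12.0 foot [520.  15. 207.]
0.33 0.0 [-18. -22. 118.  23.  62.  50.] dJ 13.0 foot [525. -11. 198.]
0.42 0.0 [-24. -21. 119.  31.  62.  37.] dJ 13.0 foot [531. -36. 190.]
0.5 0.0 [-30. -19. 120.  39.  63.  24.] dJ 13.0 foot [537. -62. 182.]
0.58 0.0 [-35. -15. 120.  45.  66.  11.] dJ 12.0 foot [543. -87. 174.]
0.67 0.0 [-40. -10. 118.  51.  69.   0.] dJ 11.0 foot [ 549. -111.  167.]
0.75 0.0 [-44.  -4. 115.  54.  73.  -9.] dJ 10.0 foot [ 556. -135.  160.]
0.83 0.0 [-48.   3. 111.  57.  78. -18.] dJ 8.0 foot [ 563. -159.  153.]
0.92 0.0 [-51.  10. 107.  59.  83. -25.] dJ 7.0 foot [ 569. -182.  146.]
1.0 0.0 [-53.  17. 101.  60.  88. -31.] dJ 7.0 foot [ 576. -205.  140.]
```

Call:
{"fn": "servo_tool", "kwargs": {"commands": [[[255,0.4,0,1.8,-2.5,2,2.8],[255,0.75,0,3.6,-5,4,5.6],[255,1.1,0,5.4,-7.5,6,8.4],[255,1.5,0,7.2,-10,8,11.1],[255,1.9,0,9,-12.5,10,13.9],[255,2.25,0,10.8,-15,12,16.7],[255,2.6,0,12.6,-17.5,14,19.4],[255,3,0,14.4,-20,16,22.2]]]}}

```text
time: 17.0
tool_pos: [576.7, -50.8, 231.7]
tcp_rot: [98.3, 50.8, 31.7]
ft_force: [0.9, 0.4, -1.3]
finger_gap: 16.7
```

Run:
```python
from h import *
from plan import *
st()
p0,R0=tcp()
R1=axes(50,62.9);p1=np.array([577.5,-206,129+90])+19*R1.as_matrix()[:,0]
print((R0.inv().apply(p1-p0)/10).round(2),(R0.inv()*R1).as_rotvec(degrees=True).round(1))
```

```text
t 17.0 p [576.7 -50.8 231.7] gap 16.7 F [ 0.9  0.4 -1.3]
axes x,y,z [[0.537, 0.332, -0.775], [0.729, 0.28, 0.625], [0.425, -0.901, -0.091]] J [-31.3 -19.1 118.7  38.1  65.8  23.7]
[-2.45 -4.47 13.5 ] [-19.7  16.   22.5]
```

Call:
{"fn": "servo_tool", "kwargs": {"commands": [[[255,-0.3,-0.55,1.7,-2.5,2,2.8],[255,-0.6,-1.1,3.4,-5,4,5.6],[255,-0.9,-1.7,5,-7.4,6,8.4],[255,-1.2,-2.2,6.7,-9.8,8,11.2],[255,-1.5,-2.8,8.4,-12.3,10,14],[255,-1.85,-3.3,10.1,-14.8,12,16.9],[255,-2.15,-3.9,11.8,-17.2,14,19.7],[255,-2.45,-4.45,13.5,-19.7,16,22.5]]]}}

```text
time: 17.8
tool_pos: [588.1, -193.1, 209.7]
tcp_rot: [90.1, 27.1, 50.0]
ft_force: [0.7, 0.2, -0.8]
finger_gap: 16.8
```

Call:
{"fn": "servo_tool", "kwargs": {"commands": [[[255,0,0,0,0,0,0],[255,0,0,0,0,0,0]]]}}

```text
time: 18.0
tool_pos: [588.1, -192.2, 209.0]
tcp_rot: [90.4, 27.2, 50.0]
ft_force: [-0.4, -0.2, -0.4]
finger_gap: 16.8
```

Run:
```python
from h import *
st()
p,d=r.snapshot('side');np.savez('s14.npz',p=p,d=d);save(np.clip(p*1.5,0,255).astype(np.uint8),(180,150,310,300),'s14',5)
p,d=r.snapshot('top');np.savez('t14.npz',p=p,d=d);save(np.clip(p*1.5,0,255).astype(np.uint8),(240,130,380,260),'t14',5)
```

```text
t 18.0 p [ 588.1 -192.2  209. ] gap 16.8 F [-0.4 -0.2 -0.4]
axes x,y,z [[0.572, 0.681, -0.458], [0.3, 0.346, 0.889], [0.764, -0.646, -0.006]] J [-54.3  16.9  98.8  59.5  89.9 -28.8]
```

View pics/s14.png

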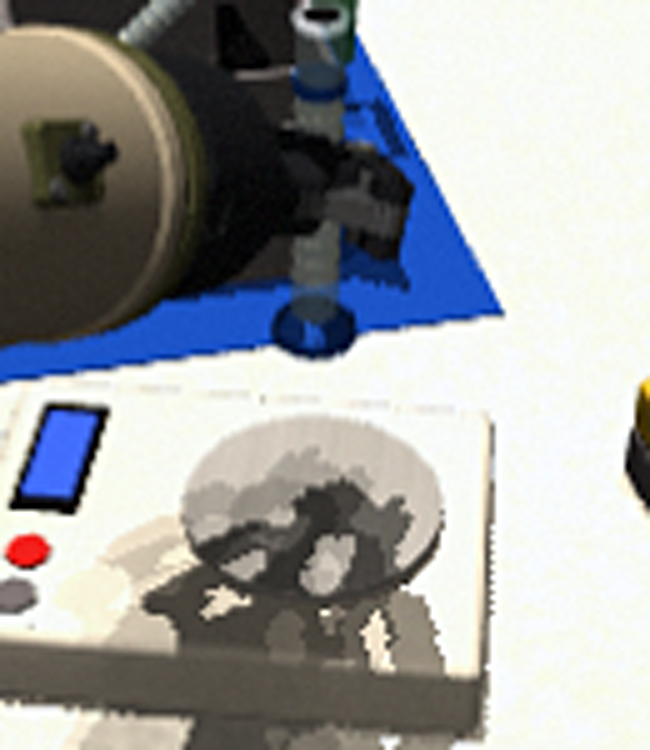

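View pics/t14.png

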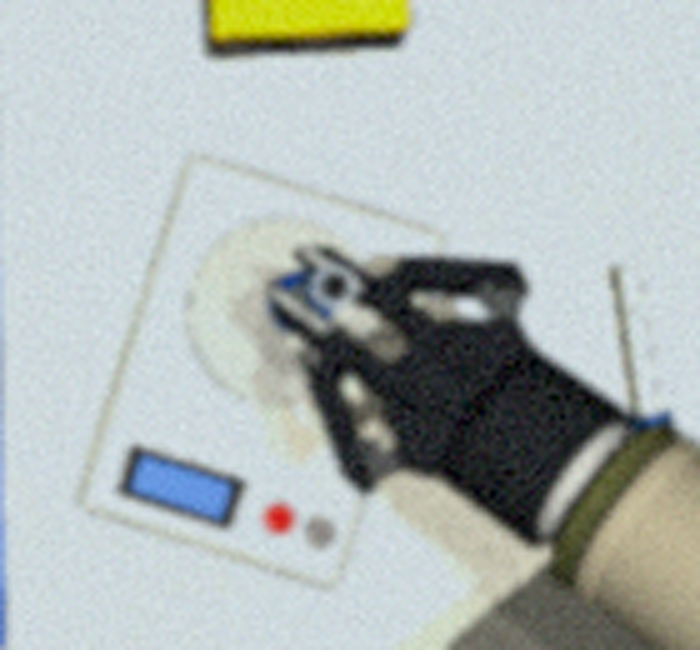

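Run:
```python
from h import *
S=lambda x,y:[180+(x+.5)/5-.5,150+(y+.5)/5-.5]
T=lambda x,y:[240+(x+.5)/5-.5,130+(y+.5)/5-.5]
print('mouth',tri(S(321,15),T(338,286)))
p,R=tcp();G=p-19*R.as_matrix()[:,0];print('G',G, 'expected mouth z',G[2]+61,'foot',G[2]-79)
a=np.array([-.455,.889,.0]);print('axis pred',R.apply(a).round(3))
# foot: side ray intersected at expected z
for z in (135,140,145):print(z,plane('side',[S(313,328)],z).round(1))
t=np.load('t14.npz')['p'];hsv=cv2.cvtColor(t,cv2.COLOR_RGB2HSV)
print('mouth side at z', plane('side',[S(321,15)],G[2]+61).round(1), plane('top',[T(338,286)],G[2]+61).round(1))
print('barrel side px at low', plane('side',[S(316,285)],G[2]-79+20).round(1))
s=np.load('s14.npz')['p'];save(np.clip(s*2.,0,255).astype(np.uint8),(222,145,268,225),'s14z',7)
save(np.clip(t*1.6,0,255).astype(np.uint8),(280,175,330,210),'t14z',14)
```

```text
mouth (array([ 579.04987649, -206.81507691,  279.02550689]), [np.float64(0.4775763747146594), np.float64(0.4775763747148766)])
G [ 577.58979141 -204.3267295   219.5088004 ] expected mouth z 280.5088004043049 foot 140.50880040430488
axis pred [0.004 0.001 0.999]
135 [[ 579.8 -196.9  135. ]]
140 [[ 578.4 -203.3  140. ]]
145 [[ 576.9 -209.7  145. ]]
mouth side at z [[ 578.9 -209.6  280.5]] [[ 578.5 -206.5  280.5]]
barrel side px at low [[ 579.5 -203.   160.5]]
```

View pics/s14z.png

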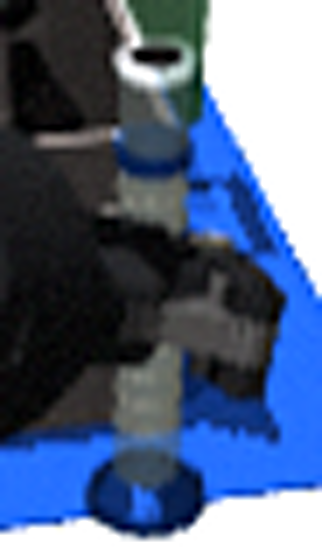

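View pics/t14z.png

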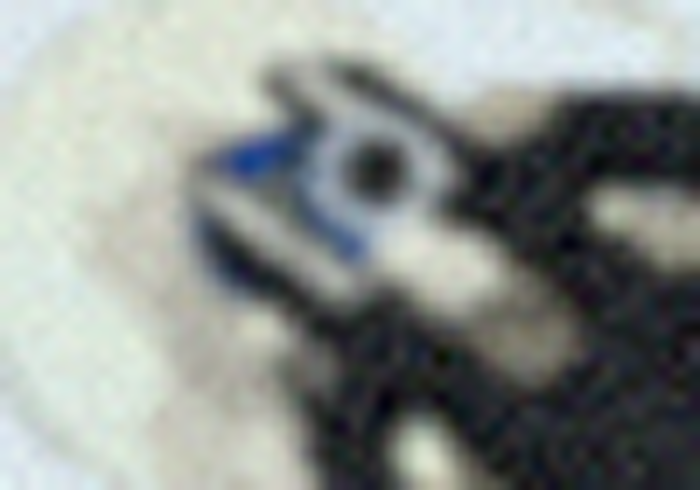

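Run:
```python
from h import *
t=np.load('t14.npz')['p'];hsv=cv2.cvtColor(t,cv2.COLOR_RGB2HSV)
b=cv2.inRange(hsv,(105,110,20),(128,255,255));sub=np.zeros_like(b);sub[175:210,285:312]=b[175:210,285:312]
ys,xs=np.nonzero(sub);print(list(zip(xs,ys)))
for uv in([300.2,190.4],[300.2,191.4]):print(plane('top',[uv],143).round(1))
```

```text
[(np.int64(298), np.int64(185)), (np.int64(299), np.int64(185)), (np.int64(300), np.int64(185)), (np.int64(296), np.int64(186)), (np.int64(297), np.int64(186)), (np.int64(298), np.int64(186)), (np.int64(299), np.int64(186)), (np.int64(300), np.int64(186)), (np.int64(297), np.int64(187)), (np.int64(298), np.int64(187)), (np.int64(297), np.int64(194)), (np.int64(309), np.int64(200))]
[[ 577.  -205.6  143. ]]
[[ 574.4 -205.6  143. ]]
```

Call:
{"fn": "servo_tool", "kwargs": {"commands": [[[255,0.9,-1.8,0,0,0,0],[255,1.8,-3.55,0,0,0,0],[255,2.5,-4.9,0,0,0,0],[255,3,-5.8,0,0,0,0],[255,3.4,-6.6,0,0,0,0],[255,3.66,-7.1,0,0,0,0],[255,3.66,-7.1,0,0,0,0],[255,3.66,-7.1,0,0,0,0]]]}}

```text
time: 18.9
tool_pos: [588.5, -191.9, 130.9]
tcp_rot: [90.2, 27.2, 49.9]
ft_force: [0.6, -0.3, -0.5]
finger_gap: 16.6
```

Run:
```python
from h import *
st()
p,R=tcp();print('G',p-19*R.as_matrix()[:,0],'axis',R.apply([-.455,.889,0]).round(3))
p,d=r.snapshot('side');save(np.clip(p*1.6,0,255).astype(np.uint8),(205,185,285,285),'s15',6)
```

```text
t 18.9 p [ 588.5 -191.9  130.9] gap 16.6 F [ 0.6 -0.3 -0.5]
axes x,y,z [[0.572, 0.681, -0.457], [0.296, 0.348, 0.889], [0.765, -0.644, -0.002]] J [-54.3  24.3  99.2  59.8  86.  -35.7]
G [ 577.63575752 -204.85592217  139.6349114 ] axis [ 0.003 -0.     0.999]
```

View pics/s15.png

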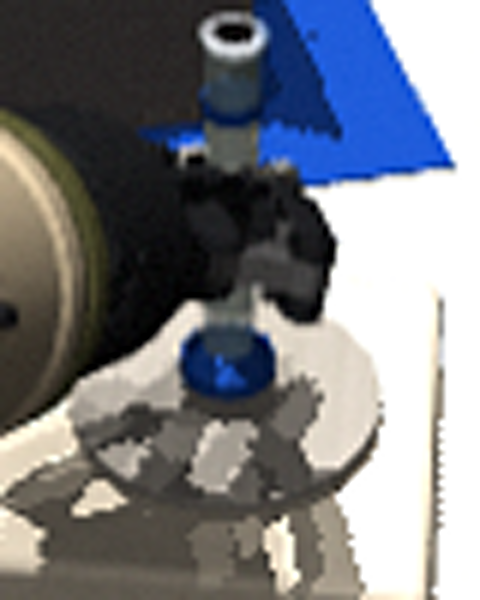

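Call:
{"fn": "servo_tool", "kwargs": {"commands": [[[255,0.1,-0.2,0,0,0,0],[255,0.2,-0.4,0,0,0,0],[255,0.28,-0.55,0,0,0,0],[255,0.34,-0.67,0,0,0,0],[255,0.37,-0.71,0,0,0,0],[255,0.37,-0.71,0,0,0,0]]]}}

```text
time: 19.55
tool_pos: [588.3, -191.6, 122.4]
tcp_rot: [90.2, 27.2, 50.0]
ft_force: [0.9, -0.3, -0.5]
finger_gap: 16.5
```

Run:
```python
from h import *
st()
```

```text
t 19.55 p [ 588.3 -191.6  122.4] gap 16.5 F [ 0.9 -0.3 -0.5]
axes x,y,z [[0.572, 0.681, -0.457], [0.297, 0.348, 0.889], [0.765, -0.644, -0.003]] J [-54.3  25.1  99.2  59.8  85.6 -36.4]
```

No contact yet; easing down millimetre by millimetre.

Call:
{"fn": "servo_tool", "kwargs": {"commands": [[[255,0.045,-0.09,0,0,0,0],[255,0.045,-0.09,0,0,0,0],[255,0.09,-0.18,0,0,0,0],[255,0.09,-0.18,0,0,0,0]]]}}

```text
time: 19.95
tool_pos: [588.3, -191.7, 120.5]
tcp_rot: [90.2, 27.2, 50.0]
ft_force: [0.5, 0.5, -0.4]
finger_gap: 16.8
```

Call:
{"fn": "servo_tool", "kwargs": {"commands": [[[255,0.045,-0.09,0,0,0,0],[255,0.045,-0.09,0,0,0,0]]]}}

```text
time: 20.15
tool_pos: [588.5, -191.7, 120.5]
tcp_rot: [90.1, 27.1, 50.0]
ft_force: [-1.5, 1.3, 5.1]
finger_gap: 17.0
```

Run:
```python
from h import *
st()
p,d=r.snapshot('side');save(np.clip(p*1.6,0,255).astype(np.uint8),(205,185,285,285),'s16',6)
p,d=r.snapshot('top');save(np.clip(p*1.6,0,255).astype(np.uint8),(270,160,340,220),'t16',10)
```

```text
t 20.15 p [ 588.5 -191.7  120.5] gap 17.0 F [-1.5  1.3  5.1]
axes x,y,z [[0.572, 0.681, -0.456], [0.295, 0.348, 0.89], [0.765, -0.644, -0.002]] J [-54.3  25.4  99.2  59.9  85.5 -36.7]
```

View pics/s16.png

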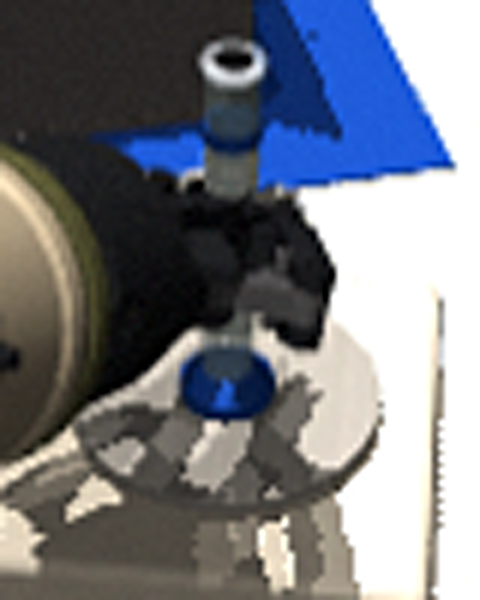

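View pics/t16.png

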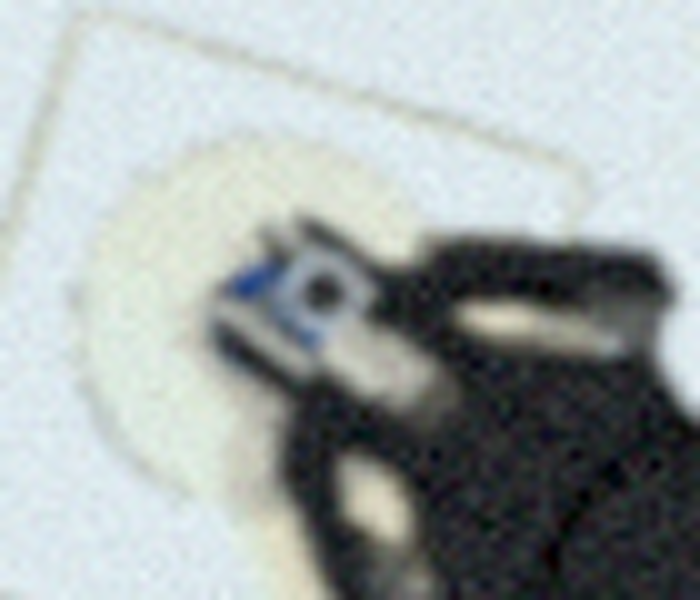

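Call:
{"fn": "servo_tool", "kwargs": {"commands": [[[200,-0.02,0.04,0,0,0,0],[180,-0.02,0.04,0,0,0,0],[150,-0.02,0.04,0,0,0,0],[120,-0.02,0.04,0,0,0,0],[90,-0.02,0.04,0,0,0,0],[90,-0.02,0.04,0,0,0,0],[90,-0.02,0.04,0,0,0,0]]]}}

```text
time: 20.95
tool_pos: [588.3, -191.7, 119.9]
tcp_rot: [90.2, 27.2, 50.0]
ft_force: [-0.2, 0.1, -0.5]
finger_gap: 55.1
```

Run:
```python
from h import *
st()
p,d=r.snapshot('side');save(np.clip(p*1.6,0,255).astype(np.uint8),(205,185,285,285),'s17',6)
```

```text
t 20.95 p [ 588.3 -191.7  119.9] gap 55.1 F [-0.2  0.1 -0.5]
axes x,y,z [[0.572, 0.681, -0.457], [0.297, 0.348, 0.889], [0.765, -0.644, -0.003]] J [-54.3  25.4  99.2  59.9  85.4 -36.6]
```

View pics/s17.png

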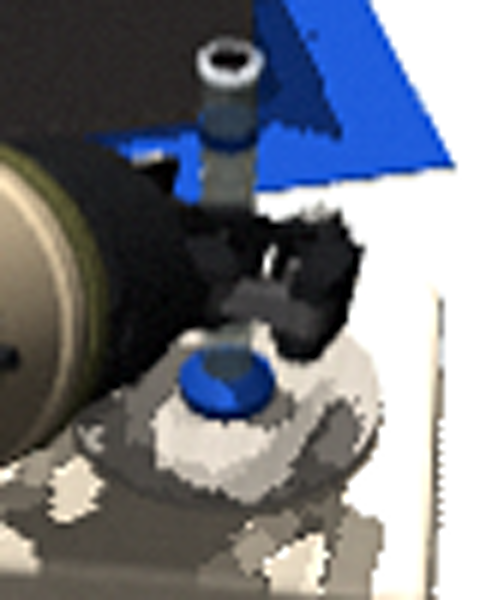

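Released and standing. I'll retreat straight back along the fingers.

Call:
{"fn": "servo_tool", "kwargs": {"commands": [[[90,-0.7,0,0,0,0,0],[90,-2,0,0,0,0,0],[90,-4,0,0,0,0,0],[90,-6.5,0,0,0,0,0],[90,-9,0,0,0,0,0],[90,-11.5,0,0,0,0,0],[90,-14,0,0,0,0,0],[90,-14,0,0,0,0,0]]]}}

```text
time: 21.8
tool_pos: [507.1, -291.0, 186.3]
tcp_rot: [89.9, 27.3, 49.6]
ft_force: [-0.4, -1.1, -0.4]
finger_gap: 55.2
```

Call:
{"fn": "servo_tool", "kwargs": {"commands": [[[90,0,0,0,0,0,0],[90,0,0,0,0,0,0],[90,0,0,0,0,0,0],[90,0,0,0,0,0,0],[90,0,0,0,0,0,0],[90,0,0,0,0,0,0],[90,0,0,0,0,0,0],[90,0,0,0,0,0,0]]]}}

```text
time: 22.6
tool_pos: [508.2, -286.9, 184.0]
tcp_rot: [90.2, 27.2, 50.0]
ft_force: [0.5, 0.5, 0.0]
finger_gap: 55.0
```

Run:
```python
from h import *
p,d=r.snapshot('side');np.savez('s18.npz',p=p,d=d);cv2.imwrite('pics/s18.png',np.clip(p[:,:,::-1]*1.4,0,255))
p,d=r.snapshot('top');np.savez('t18.npz',p=p,d=d);cv2.imwrite('pics/t18.png',np.clip(p[:,:,::-1]*1.4,0,255))
st()
```

```text
t 22.7 p [ 508.2 -287.   184. ] gap 55.4 F [0.2 0.4 0.6]
axes x,y,z [[0.572, 0.681, -0.457], [0.297, 0.348, 0.889], [0.765, -0.644, -0.003]] J [-65.6  23.3  93.7  54.1  97.7 -35.6][ WARN:0@1.834] global loadsave.cpp:1063 imwrite_ Unsupported depth image for selected encoder is fallbacked to CV_8U.
```

Call:
{"fn": "servo_tool", "kwargs": {"commands": [[[90,0,0,0,0,0,0],[90,0,0,0,0,0,0],[90,0,0,0,0,0,0],[90,0,0,0,0,0,0],[90,0,0,0,0,0,0],[90,0,0,0,0,0,0],[90,0,0,0,0,0,0],[90,0,0,0,0,0,0]]]}}

```text
time: 23.5
tool_pos: [508.2, -287.0, 184.0]
tcp_rot: [90.2, 27.2, 50.0]
ft_force: [-0.8, -0.1, -0.7]
finger_gap: 55.2
```

Call:
{"fn": "servo_tool", "kwargs": {"commands": [[[90,0,0,0,0,0,0],[90,0,0,0,0,0,0],[90,0,0,0,0,0,0],[90,0,0,0,0,0,0],[90,0,0,0,0,0,0],[90,0,0,0,0,0,0],[90,0,0,0,0,0,0],[90,0,0,0,0,0,0]]]}}

```text
time: 24.3
tool_pos: [508.2, -287.0, 184.0]
tcp_rot: [90.2, 27.2, 50.0]
ft_force: [-0.8, -0.2, 0.2]
finger_gap: 55.8
```

Run:
```python
from h import *
a=np.load('s18.npz')['p'];b=np.load('t18.npz')['p']
p,d=r.snapshot('side');cv2.imwrite('pics/s19.png',np.clip(p[:,:,::-1]*1.4,0,255));save(np.clip(p*1.6,0,255).astype(np.uint8),(205,185,285,285),'s19c',6)
q,d=r.snapshot('top');save(np.clip(q*1.6,0,255).astype(np.uint8),(270,160,340,220),'t19',10)
def ce(im,box):
    hsv=cv2.cvtColor(im,cv2.COLOR_RGB2HSV);m=cv2.inRange(hsv,(105,110,30),(128,255,255));x0,y0,x1,y1=box;ys,xs=np.nonzero(m[y0:y1,x0:x1]);return xs.mean()+x0,ys.mean()+y0,len(xs)
print('foot side',ce(a,(232,238,256,258)),ce(p,(232,238,256,258)))
print('blue top',ce(b,(285,180,312,205)),ce(q,(285,180,312,205)))
st()
```

```text
foot side (np.float64(242.46031746031747), np.float64(249.23809523809524), 126) (np.float64(242.43650793650795), np.float64(249.24603174603175), 126)
blue top (np.float64(295.0), np.float64(192.4), 40) (np.float64(295.0), np.float64(192.26190476190476), 42)
t 24.4 p [ 508.2 -287.   184. ] gap 55.6 F [ 0.3  0.1 -0.1]
axes x,y,z [[0.572, 0.681, -0.457], [0.297, 0.348, 0.889], [0.765, -0.644, -0.003]] J [-65.6  23.3  93.7  54.1  97.7 -35.6][ WARN:0@1.819] global loadsave.cpp:1063 imwrite_ Unsupported depth image for selected encoder is fallbacked to CV_8U.
```

View pics/s19.png

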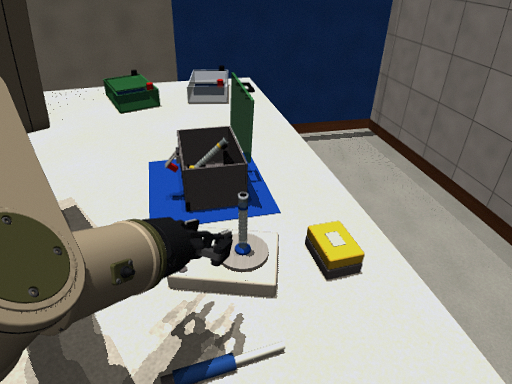

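View pics/t19.png

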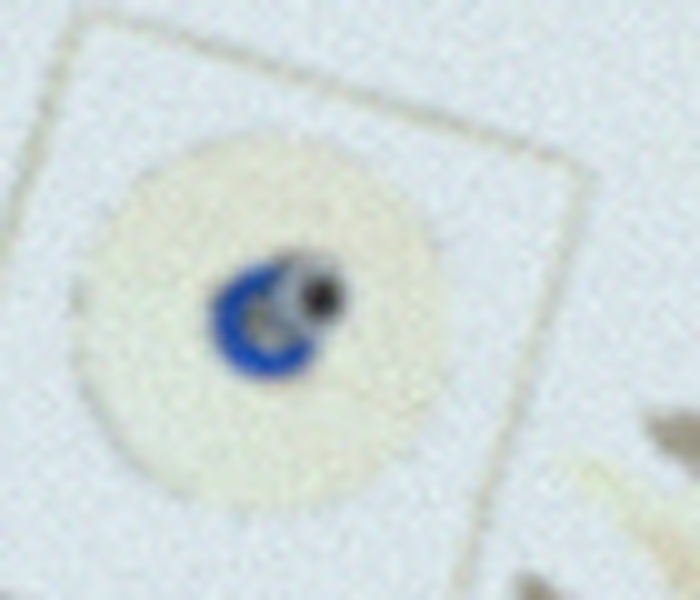

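View pics/s19c.png

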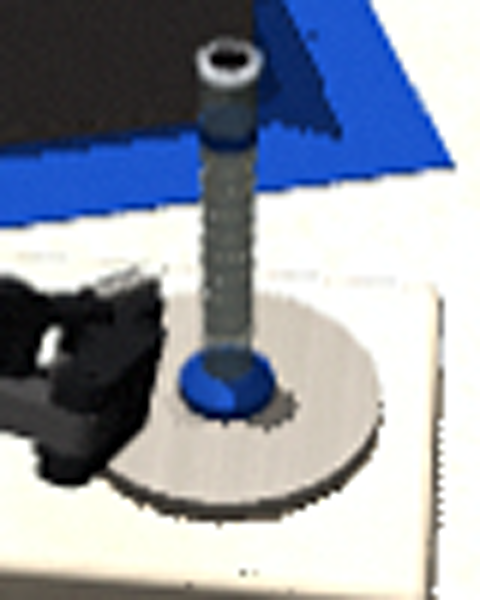

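View pics/t18.png

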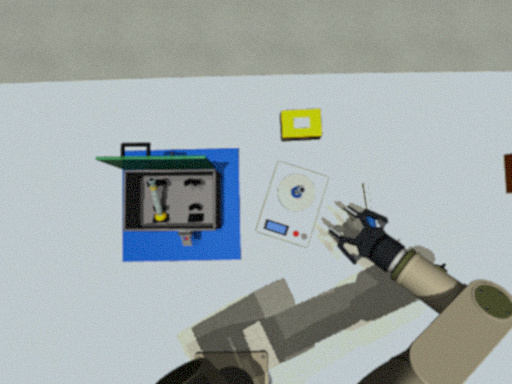

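```bash
python3 -c "
from bench import r
print(r.hand_in(), r.sense()['time'])"
```

```text
the job is handed in; nothing more can be done
the job is handed in; nothing more can be done
```

The blue-footed cylinder is standing upright on the balance pan and the job is handed in. It took about 24 s of the 72 s allowed, and no verdict was reported.

- **Hasp and lid:** I flipped the hasp over by its tab so it hangs down the front. I then raised the lid by its handle to about 92°, where it stays by itself.
- **Cylinder:** I lifted it out and carried it to the pan, turning it upright on the way. I lowered it while still gripped until the wrist force showed the foot was down (about 5 N), then let go and backed off along the fingers.
- **Standing still:** Two looks about 1.7 s apart, after backing off, show the foot fixed to within about 0.15 pixel. It stands upright to the eye; I did not measure its tilt after letting go. The foot is about 1 mm from the middle of the pan in the top view.
- **Rest of the scene:** The last pictures show the lid open and the hasp clear. The yellow-footed cylinder, tip box and pipette look unmoved by eye; I did not measure them.
- **Disagreements along the way:**
  - The tab was about 5 mm off my first estimate, which gave a 27 N sideways force when I gripped it; I corrected this before lifting.
  - While the cylinder was held above the pan, the mouth and foot measurements left up to about 2.5° of possible tilt, within measurement error.

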